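Nest the cups in the block heater, then hold the surface probe on the red dot

TASK

Make the block heater ready and check its surface: lower the large steel cup into the well in the heater's aluminium block and let go of it, then lower the small copper cup into the large one and let go, setting both down rather than dropping them. Then take the surface probe out of its green holder and press it upright and lightly on the red dot on the block, with its sprung tip about halfway in. Finish while still holding the probe there with the gripper (do not let go or put it back), and leave the other things on the bench where they are.

Things in the scene. Friction and masses are not known exactly. Their poses are not given: they have to be found in the camera images.
- heater: Block heater, fixed to the bench: dark blue housing 150 (x) x 260 (y) x 70 high with an aluminium block 110 (x) x 220 (y) x 50 on top, so the block's flat top is 120 above the bench. Origin under the housing's centre, z up; display and knob on its -x face. It may stand turned.
- well (a point): Centre of the flat floor of the round well in the block, 75 above the bench; the well is 68 in diameter and 45 deep, open upward. 115 mm from the red dot, along the heater's y axis.
- dot (a point): Centre of the red dot, 16 in diameter, on the flat top face of the block, 120 above the bench.
- large_cup: Plain straight steel cup, 60 outer diameter, 80 high, wall 3, floor 5 thick, about 220 g, open end up. Origin: centre of its underside, z up. Loose, stands on the bench. In the well its rim stands 35 above the block.
- small_cup: Plain straight copper cup, 42 outer diameter, 105 high, wall 3, floor 5 thick, about 150 g, open end up. Origin: centre of its underside, z up. Loose, stands on the bench. On the floor of the large cup its rim stands 30 above the large one's rim.
- holder: Lime green block 70 x 70 x 100 high, fixed to the bench, with an upright through hole 16 in diameter in which the probe hangs. Origin: centre of its underside.
- probe: Surface probe, 120 g, 180 long, hanging upright in the holder, its shoulder on the holder's top, so its origin is 15 above the bench. Origin: end of the sprung tip when fully out; z runs from tip to handle. Brass tip 10 dia. from 0 to 18, steel shaft 12 dia. to 85, square orange handle with black bands, 24 x 24, flats facing its own x and y, from 85 to 180.
- probe_foot (a point): Centre of the flat end face of the probe's sprung tip (moves in with the tip).
- probe_tip (a joint): How far the probe's sprung tip is pushed in, in m: 0 fully out, 0.010 fully in. Spring 600 N/m: halfway in takes about 3 N.
- amber_a: Amber bottle, red cap, 70 diameter, 170 high. Bystander. Origin under its centre.
- amber_b: Amber bottle, white cap, 70 diameter, 170 high. Bystander. Origin under its centre.
- clear_bottle: Clear bottle, blue cap, 70 diameter, 160 high. Bystander. Origin under its centre.
- vial_tray: Blue tray of amber vials, 75 x 110 x 39 high. Bystander. Origin under its centre.
- jar: White jar with black cap, 44 diameter, 60 high. Bystander. Origin under its centre.
- mouse: Round white computer mouse, 60 diameter, 30 high. Bystander. Origin under its centre.
- tip_box: Open green box, 90 x 120 x 50 high. Bystander. Origin under its centre.

How it is judged:
On the way, in this order (a step that is already met when the one before it is completed fails the run):
1. the large cup is lowered into the well, still between the fingers (horizontal distance between large_cup and well below 0.007 m and z of large_cup in the frame of well below 0.012 m and angle between large_cup's own z axis and vertical below 0.12 rad and contact force between large_cup and the fingers above 0.5 N), for 0.05 s.
2. the large cup stands in the well, let go (horizontal distance between large_cup and well below 0.007 m and z of large_cup in the frame of well below 0.012 m and angle between large_cup's own z axis and vertical below 0.12 rad and z of large_cup in the frame of well below 0.004 m and contact force between large_cup and the fingers below 0.1 N), for 0.1 s.
3. the small cup is lowered into the large one, still between the fingers (horizontal distance between large_cup and well below 0.007 m and z of large_cup in the frame of well below 0.012 m and angle between each of large_cup, small_cup's own z axis and vertical below 0.12 rad and horizontal distance between small_cup and large_cup below 0.009 m and z of small_cup in the frame of large_cup below 0.017 m and contact force between small_cup and the fingers above 0.5 N), for 0.05 s.
4. the small cup stands in the large one, let go (all of step 2 and horizontal distance between small_cup and large_cup below 0.009 m and z of small_cup in the frame of large_cup below 0.017 m and angle between small_cup's own z axis and vertical below 0.12 rad and z of small_cup in the frame of large_cup below 0.009 m and contact force between small_cup and the fingers below 0.1 N), for 0.1 s.
5. the probe is lifted out of its holder by the gripper (height (world z) of probe above 0.105 m and contact force between probe and the fingers above 3 N), for 0.1 s.
6. the probe is pressed lightly and upright on the red dot (horizontal distance between probe_foot and dot below 0.008 m and z of probe_foot in the frame of dot below 0.004 m and angle between probe's own z axis and vertical below 0.12 rad and value of joint probe_tip between 0.002 and 0.0085 m and contact force between probe and heater between 0.8 and 8 N and contact force between probe and the fingers above 3 N), for 0.2 s.
At the end, for the whole second after the job is handed in: Large cup upright on the well floor, small cup upright on its floor (7 and 9 mm off centre at most, 4 mm high), both let go. Probe gripped, upright to 7 degrees, foot within 8 mm of the dot centre, tip 2 to 8.5 mm in, 0.8 to 8 N on the block, all at rest (all of step 4 and all of step 6 and linear speed of each of large_cup, small_cup, probe below 0.02 m/s); the arm keeps its last pose, push and grip.
It fails at once if the probe is pressed hard on the heater (over 15 N) (contact force between probe and heater above 15 N).
It fails at once if a cup is tipped over (angle between any of large_cup, small_cup's own z axis and vertical above 0.8 rad).
It fails at once if a bystander is shifted by more than 30 mm (distance of any of amber_a, amber_b, clear_bottle, vial_tray, jar, mouse, tip_box from where it was at the start of the episode above 0.03 m).
It also fails if it takes over 72 s, if anything falls off the work surface, if the arm or the gripper's body presses on something with over 40 N, if the wrist force passes 120 N, or if a joint passes its speed limit or range.

ROBOT

A 6-joint arm with a two-finger parallel gripper is mounted at the origin on the work surface. World frame = base frame: x ahead of the robot, y to its left, z up, the work surface at z = 0. Lengths are in m, angles in rad, forces in N, time in s.
With the tool pointing down it reaches from about 0.275 to 0.975 m from the base axis. Payload 8.4 kg.
Tool frame: the origin (TCP) lies at the very end of the fingers, on their centre line; the grasp point (between the pads) lies 19 mm behind it (env.hold_point_z is the distance from the TCP to the grasp point, in m); z points along the fingers, y is the direction in which the jaws open and shut (so a half turn about z gives the same grasp; the last joint's range is limited). The gripper opens to 92 mm and grips with 3 to 60 N. Pads are 20 mm wide; open, the fingers measure 128 mm over their backs; the gripper's body (75 mm by 189 mm) begins 69 mm behind the grasp point.
Start: joints at [-1.283, 0.353, 1.633, -0, 1.155, -0.002], TCP at [0.179, -0.599, 0.215] pointing down, gripper open.
Joint ranges: [-2.63, 2.63], [-0.92, 2.1], [0.06, 2.66], [-1.3, 4.44], [0, 2.69], [-3.02, 3.02]. Speed limits (rad/s): [2.22, 2.22, 2.79, 3.14, 3.14, 3.14].

INTERFACE

Orientations are given as [roll, pitch, yaw] about the fixed x, y, z axes, in that order (R = Rz(yaw) Ry(pitch) Rx(roll)).
In Python, from rig import telemetry, capture, order, env gives the robot as it stands.
- The arm moves only by the tool servo_tool, never from a script. Its argument "deltas" is a list that holds one entry, the list of rows, each a list of 7 numbers: the shift along the world's x, y, z in mm, then the turn, a rotation vector about the world's x, y, z in degrees, then the closure, from 0 (fully open) to 1 (shut). In form: [[[x, y, z, wx, wy, wz, claw], ...]]. A call has 1 to 20 rows; each row shifts and turns the commanded pose from where the row before left it; what a row does not reach is not made up. A row lasts 1/10 s, in which the tool goes at most 50 mm and 8.59 degrees, less where a joint would pass 70% of its speed; a pose out of reach is approached as far as the arm can. A call is refused whole if a number of a shift passes 50 or a number of a turn 8.59, either way. A call with a gripper value outside its range is refused whole. The fingers move at their own pace and stop on an object; "grip_force" is the grip in N (left out, the last holds). Time passes only in rows, so rows that do not move let the fingers close. It gives the time, the measured TCP pose, the force and the opening at its end, in the units of the state.
- telemetry.read_state(): the state, without advancing time (a new reading comes with each control period).
- capture(name): name is "side" or "top"; returns a dict with "frame" (400x640x3 uint8, red, green, blue), "K" (3x3 intrinsics, pixels), "eye" and "rotation" of the camera in the world. Camera axes: x right, y down, z forward; pixel columns grow to the right and rows downward; lengths in m; the calibration is good to about 2 mm. A picture is of the moment at which its call begins. There is no depth.
- order.sign_off(): hands the job in, once; it reports no verdict.
The state is a dict: "time_s": time; "joint_positions": joint angles; "qvel": joint speeds; "joint_efforts": joint torques, N m; "ee_pos": TCP position; "tool_rot": TCP orientation; "ft_force": force on the tool from outside, world axes, zero at the start; "ft_torque": the same for the moment, N m; "finger_gap": opening from 0.0 (shut) to 1.0 (fully open).
Only numpy, scipy, OpenCV 4.12 (cv2) and the standard library are available. Lean on these libraries where they do the work, as an engineer would, in place of code of your own. Each camera call takes 0.05 s, during which the arm holds its last target.

## Working session

There is one attempt and no reset: what is moved stays moved. The work goes in short steps, Python scripts to look and compute and a tool call to move; the robot and the scene stay as the last step left them, time stands still between calls to the robot, and variables do not carry over. Pictures are saved under pics/ and viewed, and the job is handed in when it is done.

Besides the shell and the picture viewer there is one more tool, called after "Request:" as a command line: name --argument value ..., lists and objects as JSON in quotes. servo_tool: Moves the arm, as the interface text tells. Its arguments: {"type":"object","properties":{"deltas":{"type":"array"},"grip_force":{"type":"number"}},"required":["deltas"]}

```bash
ls; mkdir -p pics; python3 - <<'E'
from rig import telemetry, capture, order, env
import cv2
print(telemetry.read_state()); print(env.hold_point_z)
for n in ("side","top"):
    c=capture(n); cv2.imwrite(f"pics/{n}0.png",c["frame"][:,:,::-1]); print(n,c["K"],c["eye"],c["rotation"])
E
```

```text
pics
{'time_s': 0.0, 'joint_positions': array([-1.28340163e+00,  3.53665802e-01,  1.63414514e+00,  1.48621127e-05,
        1.15520998e+00, -2.38409639e-03]), 'qvel': array([-1.45524789e-03, -8.89130377e-05,  4.31796270e-05, -9.17148689e-04,
        6.74447538e-05,  6.05218044e-04]), 'joint_efforts': array([-1.78285296e-03, -5.93843257e+01, -3.34221017e+01,  6.98622270e-02,
        2.35333736e-02, -1.10789292e-04]), 'ee_pos': array([ 0.17845698, -0.59844754,  0.21384797]), 'tool_rot': array([-3.14016442e+00, -1.69935465e-05,  2.89772773e-01]), 'ft_force': array([ 0.64784774, -0.55752528, -0.48774712]), 'ft_torque': array([-0.01067659, -0.0263669 , -0.01132252]), 'finger_gap': 1.0006854160181269}
0.0187
side [[513.83099646   0.         327.752176  ]
 [  0.         513.83099646 202.17461627]
 [  0.           0.           1.        ]] [ 0.3391801  -1.07724426  0.88490294] [-2.19100237  0.01336267 -0.18832089]
top [[472.27578653   0.         311.83329961]
 [  0.         472.27578653 206.81215712]
 [  0.           0.           1.        ]] [0.21421875 0.03321045 1.5960975 ] [-2.93120632  0.00630471 -1.70633359]
```

View pics/side0.png

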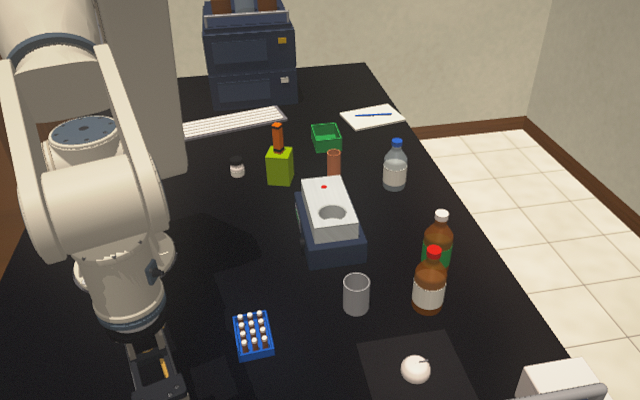

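View pics/top0.png

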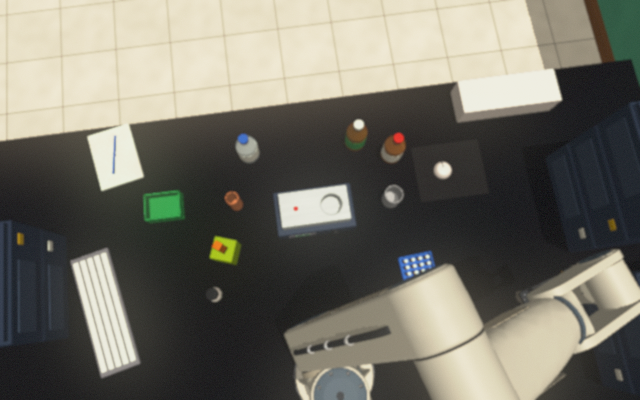

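Both pictures show everything unobstructed. Top: dot (296,208), well (331,204), steel cup (393,196), copper cup (234,201), holder and probe (225,250). Side: dot (324,187), well (332,212), steel cup (356,294), copper cup (333,162), probe (278,135). Next I zoom in for finer detail.

```bash
cat > h.py <<'E'
import numpy as np, cv2
from scipy.spatial.transform import Rotation as R
def cam(c): return np.array(c["K"]),np.array(c["eye"]),R.from_euler("xyz",c["rotation"]).as_matrix()
def ray(c,u,v):
    K,e,M=cam(c); d=M@np.linalg.solve(K,[u,v,1.]); return e,d
def plane(c,u,v,z):
    e,d=ray(c,u,v); return e+d*(z-e[2])/d[2]
def proj(c,p):
    K,e,M=cam(c); q=K@(M.T@(np.array(p)-e)); return q[:2]/q[2]
E
python3 - <<'E'
from rig import capture
from h import *
import pickle
C={n:capture(n) for n in("side","top")}; pickle.dump(C,open("c0.pkl","wb"))
print("top dot",plane(C["top"],296,208,.12)); print("side dot",plane(C["side"],324,187,.12))
t=C["top"]["frame"][:,:,::-1][180:270,200:420]; cv2.imwrite("pics/topz.png",cv2.resize(t,None,fx=3.6,fy=3.6,interpolation=cv2.INTER_CUBIC))
s=C["side"]["frame"][:,:,::-1][110:330,220:400]; cv2.imwrite("pics/sidez.png",cv2.resize(s,None,fx=2.7,fy=2.7,interpolation=cv2.INTER_CUBIC))
E
```

```text
top dot [0.53086485 0.05047775 0.12      ]
side dot [0.53289818 0.04739465 0.12      ]
```

View pics/topz.png

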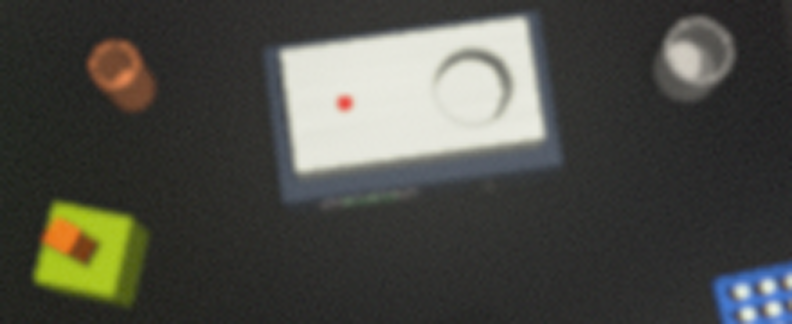

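View pics/sidez.png

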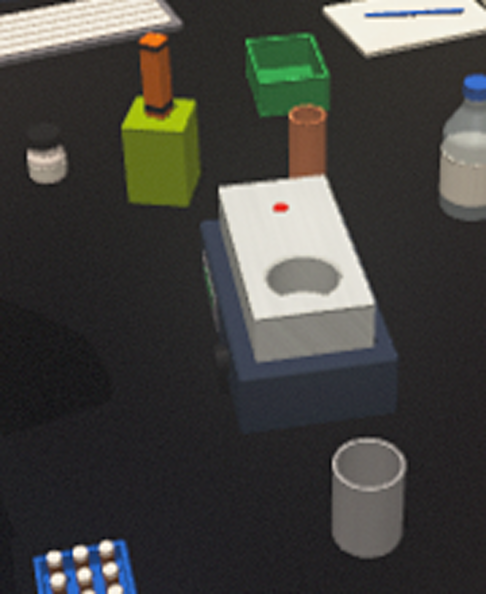

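```bash
cat > m.py <<'E'
from h import *
import pickle
from scipy.optimize import least_squares
C=pickle.load(open("c0.pkl","rb"))
def mask(c,f,box):
    x0,y0,x1,y1=box; im=c["frame"]; hsv=cv2.cvtColor(im,cv2.COLOR_RGB2HSV).astype(int)
    m=f(hsv[...,0],hsv[...,1],hsv[...,2]).astype(np.uint8); o=np.zeros_like(m); o[y0:y1,x0:x1]=m[y0:y1,x0:x1]
    o=cv2.morphologyEx(o,cv2.MORPH_CLOSE,np.ones((3,3)))
    n,l,s,ce=cv2.connectedComponentsWithStats(o); k=1+np.argmax(s[1:,4]); return (l==k).astype(np.uint8),s[k],ce[k]
def cont(m):
    return max(cv2.findContours(m,cv2.RETR_EXTERNAL,cv2.CHAIN_APPROX_NONE)[0],key=len)[:,0].astype(float)
def circ(P,r=None):
    p0=P.mean(0)
    if r is None:
        s=least_squares(lambda q:np.hypot(*(P-q[:2]).T)-q[2],[*p0,.03],loss="soft_l1",f_scale=.001)
    else: s=least_squares(lambda q:np.hypot(*(P-q[:2]).T)-r,p0,loss="soft_l1",f_scale=.001)
    return s.x.round(4),np.abs(s.fun).mean().round(5)
def arc(c,ct,z,top=True,frac=.5):
    # contour points on the image-upper (or lower) end
    P=np.array([plane(c,u,v,z)[:2] for u,v in ct]); return P
E
python3 - <<'E'
from m import *
red=lambda h,s,v:((h<8)|(h>172))&(s>130)&(v>90)
print("dot")
for n,b in(("side",(310,175,340,200)),("top",(285,198,306,218))):
    m,s,ce=mask(C[n],red,b); print(n,s,ce,plane(C[n],*ce,.12))
print("block")
for n,b,th in(("side",(295,160,370,255),0),("top",(265,175,365,245),0)):
    c=C[n]; g=cv2.cvtColor(c["frame"],cv2.COLOR_RGB2GRAY); sub=g[b[1]:b[3],b[0]:b[2]]
    print(n,np.percentile(sub,[5,25,50,75,95]))
for n,b,f in (("side cup",(335,265,380,325),0),("top",(375,175,412,215),0)):
    c=C[n.split()[0]]; g=cv2.cvtColor(c["frame"],cv2.COLOR_RGB2GRAY); sub=g[b[1]:b[3],b[0]:b[2]]
    print(n); print(sub[::4,::4])
E
```

```text
dot
side [321 185   6   3  12] [323.5  186.25] [0.53224133 0.05121747 0.12      ]
top [294 207   3   3   7] [295.28571429 208.        ] [0.5311763  0.05273911 0.12      ]
block
side [ 41.  45.  70. 170. 226.]
top [ 46.  50.  69. 224. 230.]
side cup
[[ 45  45  44  40  38  37  38  36  37  37  35  33]
 [ 36  37  39  35  37  34  37  37  36  36  36  36]
 [ 34  37  34  31 119 164 147  84  35  35  34  34]
 [ 35  36  30  90 102 107 107 102 139  32  35  36]
 [ 33  38 185  97 103 106 106 104  94  26  36  38]
 [ 35  34  75  98 103 107 107 104 127  30  34  34]
 [ 30  33  87  96 137 109 116 148  93  34  33  36]
 [ 34  38  88 104 105 104 102  99  95  34  33  30]
 [ 33  32  89 104 106 105 103 101  95  34  32  32]
 [ 34  36  90 106 105 105 104 100  96  34  33  34]
 [ 34  32  89 105 104 107 103 100  97  30  34  34]
 [ 31  30  51 105 103 105 103  98  93  30  32  32]
 [ 31  30  33  92 104 106 103 101  34  34  35  35]
 [ 34  31  33  31  32  31  30  36  34  33  34  34]
 [ 33  33  33  32  34  34  33  31  34  29  32  33]]
top
[[ 41  41  42  40  41  36  36  35  38  37]
 [ 46  43  40  39  41  39  39  40  37  36]
 [ 45  42  38  40  39  45  38  38  36  36]
 [ 44  42  41  92 113 103  98  39  37  36]
 [ 41  44  50 131 128  85  84  77  36  36]
 [ 45  39  79 196 201 131  81  98  37  39]
 [ 46  44  82 154 199 133 110  57  39  34]
 [ 46  42  70  83 107 120  63  37  40  40]
 [ 42  41  44  67  75  54  40  40  39  34]
 [ 46  44  40  43  40  41  39  38  39  34]]
```

```bash
cat > m2.py <<'E'
from m import *
def val(c,kind):
    f=c["frame"].astype(np.float32); r,g,b=f[...,0],f[...,1],f[...,2]
    return {"gray":(r+g+b)/3,"rg":r-g,"rb":r-b,"gb":g-b}[kind]
def subcont(img,box,th,U=8):
    x0,y0,x1,y1=box; s=cv2.resize(img[y0:y1,x0:x1],None,fx=U,fy=U,interpolation=cv2.INTER_CUBIC)
    m=(s>th).astype(np.uint8); ct=max(cv2.findContours(m,cv2.RETR_EXTERNAL,cv2.CHAIN_APPROX_NONE)[0],key=cv2.contourArea)[:,0].astype(float)
    return (ct+.5)/U-.5+[x0,y0]
def cup(c,box,kind,th,h,r,g,use=("rim","base")):
    ct=subcont(val(c,kind),box,th); a=proj(c,[*g,h]);b=proj(c,[*g,0]);d=(a-b)/np.linalg.norm(a-b); o={}
    for nm,q,z,s in(("rim",a,h,1),("base",b,0,-1)):
        if nm not in use: continue
        k=ct[s*((ct-q)@d)>0]; P=np.array([plane(c,u,v,z)[:2] for u,v in k]); o[nm]=(len(k),circ(P,r),circ(P))
    return o
E
python3 - <<'E'
from m2 import *
T,S=C["top"],C["side"]
for n,b in(("side",(315,180,333,194)),("top",(288,201,303,216))):
    w=np.clip(val(C[n],"rg")-25,0,None); x0,y0,x1,y1=b; w=w[y0:y1,x0:x1]; Y,X=np.mgrid[y0:y1,x0:x1]
    u,v=(w*X).sum()/w.sum(),(w*Y).sum()/w.sum(); print("dot",n,u,v,plane(C[n],u,v,.12).round(4))
g=plane(T,393,196,.04)[:2]; print("guess",g)
for i in range(2):
    o1=cup(T,(375,175,412,215),"gray",60,.08,.03,g); o2=cup(S,(335,265,380,325),"gray",68,.08,.03,g); g=o2["base"][1][0]
print("large top",o1);print("large side",o2)
g=plane(T,234,201,.05)[:2]
for i in range(2):
    o1=cup(T,(218,182,252,218),"rb",25,.105,.021,g); o2=cup(S,(322,142,347,180),"rb",30,.105,.021,g,("rim",)); g=o1["rim"][1][0]
print("small top",o1);print("small side",o2)
for n,b,th in(("side",(295,160,370,255),140),("top",(265,175,365,245),150)):
    ct=subcont(val(C[n],"gray"),b,th).astype(np.float32)
    P=np.array([plane(C[n],u,v,.12)[:2] for u,v in ct]).astype(np.float32)
    (cx,cy),wh,an=cv2.minAreaRect((P*1000)); print("block",n,cx,cy,wh,an)
E
```

```text
dot side 323.49174757281554 186.38106796116506 [0.5321 0.0506 0.12  ]
dot top 295.3093117408907 208.17165991902834 [0.5306 0.0527 0.12  ]
guess [ 0.54439175 -0.27896965]
large top {'rim': (221, (array([ 0.547 , -0.2778]), np.float64(0.00155)), (array([ 0.5431, -0.2739,  0.0345]), np.float64(0.00033))), 'base': (208, (array([ 0.5427, -0.2744]), np.float64(0.00042)), (array([ 0.5435, -0.2752,  0.0309]), np.float64(0.00025)))}
large side {'rim': (268, (array([ 0.5451, -0.2756]), np.float64(0.00026)), (array([ 0.545 , -0.2762,  0.0305]), np.float64(0.00022))), 'base': (264, (array([ 0.5448, -0.2761]), np.float64(0.00039)), (array([ 0.5445, -0.277 ,  0.0292]), np.float64(0.00027)))}
small top {'rim': (155, (array([0.6014, 0.257 ]), np.float64(0.00127)), (array([0.5972, 0.2543, 0.0252]), np.float64(0.00039))), 'base': (162, (array([0.5961, 0.2536]), np.float64(0.00068)), (array([0.5979, 0.2546, 0.0227]), np.float64(0.00026)))}
small side {'rim': (116, (array([0.5996, 0.254 ]), np.float64(0.00064)), (array([0.5996, 0.254 , 0.021 ]), np.float64(0.00064)))}
block side 531.7099609375 -10.374755859375 (112.2843246459961, 224.99337768554688) 0.10470254719257355
block top 530.3137817382812 -7.645896911621094 (114.64688110351562, 223.4626007080078) 0.13875727355480194
```

```bash
python3 - <<'E'
from m2 import *
T,S=C["top"],C["side"]
for n,b,th in(("side",(312,198,354,224),185),("top",(315,188,348,222),200)):
    im=-val(C[n],"gray"); 
    ct=subcont(im,b,-th); P=np.array([plane(C[n],u,v,.12)[:2] for u,v in ct])
    e=np.array(cam(C[n])[1][:2]); 
    print(n,len(P),P.min(0),P.max(0))
    for gy in(-.0635,):
        k=np.abs(np.hypot(*(P-[.5315,gy]).T)-.034)<.005
        print(k.sum(),circ(P[k],.034),circ(P[k]))
# holder: green top contour ; probe handle top
for n,b in(("side",(255,140,302,192)),("top",(205,230,246,270))):
    f=C[n]["frame"].astype(int); hsv=cv2.cvtColor(C[n]["frame"],cv2.COLOR_RGB2HSV); print(n,hsv[b[1]:b[3]:5,b[0]:b[2]:4,2]); print(hsv[b[1]:b[3]:5,b[0]:b[2]:4,0])
crop=T["frame"][225:275,200:250,::-1]; a=cv2.resize(crop,None,fx=7,fy=7,interpolation=cv2.INTER_CUBIC)
crop=S["frame"][118:192,255:305,::-1]; bb=cv2.resize(crop,None,fx=7,fy=7,interpolation=cv2.INTER_CUBIC)
o=np.zeros((518,700,3),np.uint8); o[:350,:350]=a;o[:,350:]=bb; cv2.imwrite("pics/hold.png",o)
E
```

```text
side 520 [ 0.49631348 -0.0987165 ] [ 0.56744721 -0.03429572]
385 (array([ 0.5312, -0.0678]), np.float64(0.00151)) (array([ 0.5312, -0.0678,  0.0339]), np.float64(0.00152))
top 561 [ 0.49840073 -0.09908647] [ 0.56667612 -0.02927912]
368 (array([ 0.5322, -0.0642]), np.float64(0.00116)) (array([ 0.5311, -0.0632,  0.0353]), np.float64(0.00075))
side [[ 43  46  46  44  43 145 130  73  41  45  42  44]
 [ 45  45  44  43  92 144 141  93  43  39  42  42]
 [ 43  42  42  44 194  35  40  97 192 136  44  45]
 [ 43  45  42 196 193 194 199 193 195  95  45  42]
 [ 44  40  37 113 111 113 112 112 104  92  42  42]
 [ 43  42  41 114 112 112 113 111 113  95  44  43]
 [ 41  41  41 115 111 112 111 112 113  94  42  44]
 [ 40  41  41 108 112 113 111 112 113  92  39  42]
 [ 38  40  37  99 113 112 112 112 113  78  44  42]
 [ 39  40  37  45  63  80 100 104 110  40  44  43]
 [ 39  38  40  41  44  42  42  38  44  44  43  43]]
[[  6  15  12  15  40  11  11   6  24   0  15  15]
 [ 15  20  20  10  35  12  12  10 140 165  20  25]
 [ 24  15  18  23  34  75  90  16  34  35  15  24]
 [ 12  10   0  34  34  34  35  34  34
[... 341 characters left out ...]
  15   0  30  24  30   8  40]]
top [[ 39  41  39  37  37  42  38  33  42  41  42]
 [ 37  35  39  63  45  37  39  35  42  41  44]
 [ 34  38  98 186 197 194 185 161  66  42  41]
 [ 40  37 216 234 194 160 198 198  99  60  41]
 [ 35  44 191 177 121 110 199 178  96  43  38]
 [ 38  98 198 200 198 196 199 138  92  40  39]
 [ 36  35  65 105 145 175 193 101  73  35  37]
 [ 37  33  34  38  37  36  39  49  39  38  39]]
[[48 40 24 30 36 45 20 30 38  0 36]
 [30 26 40 36 42 34 36 25 45 50 45]
 [60 20 34 27 35 35 35 36 35 25 30]
 [42 42 13 14 13 32 35 35 36 36 50]
 [60 38 35 24 13 24 35 35 35 36 30]
 [43 36 35 35 35 35 35 35 36 15 24]
 [48 15 36 35 35 35 35 35 36 48 38]
 [30 40 35 30 36 30 23 35 30 24 20]]
```

View pics/hold.png

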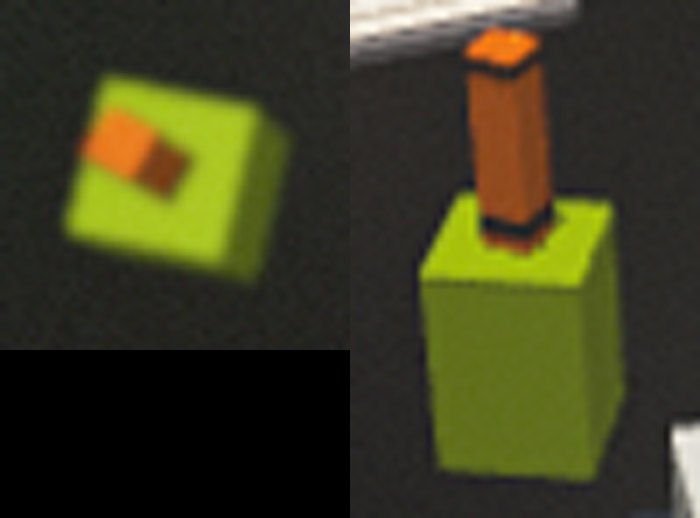

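```bash
python3 - <<'E'
from m2 import *
T,S=C["top"],C["side"]
P=np.array([plane(T,200+u/7-.5+.07,225+v/7-.5+.07,.195)[:2] for u,v in((108,106),(160,130),(136,181),(80,158))]); print("top",P.round(4),P.mean(0)); d=np.diff(np.vstack([P,P[:1]]),axis=0); print(np.hypot(*d.T),np.degrees(np.arctan2(d[:,1],d[:,0])))
P=np.array([plane(S,255+u/7-.5,118+v/7-.5,.195)[:2] for u,v in((498,28),(540,42),(508,68),(465,50))]); print("side",P.round(4),P.mean(0)); d=np.diff(np.vstack([P,P[:1]]),axis=0); print(np.hypot(*d.T),np.degrees(np.arctan2(d[:,1],d[:,0])))
P=np.array([plane(T,200+u/7-.43,225+v/7-.43,.1)[:2] for u,v in((102,75),(262,102),(222,267),(65,238))]); print("holder",P.round(4),P.mean(0))
P=np.array([plane(S,255+u/7-.43,118+v/7-.43,.1)[:2] for u,v in((463,195),(610,203),(582,284),(421,276))]); print("holder",P.round(4),P.mean(0))
for n,uv,z in(("amber_a cap",(398,138),.17),("amber_b",(358.5,125),.17),("clear",(242,139.5),.16),("jar",(213,294),.06)): print(n,plane(T,*uv,z))
print("amber_a side",plane(S,433,253,.17),"clear",plane(S,397,142,.16))
E
```

```text
top [[0.4517 0.3023]
 [0.4383 0.2812]
 [0.418  0.2934]
 [0.431  0.3162]] [0.43475005 0.29826851]
[0.02491805 0.02374733 0.02622054 0.02487946] [-122.29001722  149.01901937   60.17438187  -33.98458842]
side [[0.5818 0.2786]
 [0.5967 0.262 ]
 [0.5791 0.2417]
 [0.5646 0.2615]] [0.5805584  0.26096374]
[0.02221478 0.02685598 0.02460991 0.02422408] [ -48.01899268 -130.76277563  126.28475909   44.62743183]
holder [[0.4824 0.3219]
 [0.46   0.2506]
 [0.3877 0.2762]
 [0.4104 0.3454]] [0.43511177 0.29852792]
holder [[0.5701 0.3072]
 [0.6324 0.2864]
 [0.6061 0.2204]
 [0.54   0.2414]] [0.5871276 0.2638503]
amber_a cap [ 0.70167557 -0.30100989  0.17      ]
amber_b [ 0.76237965 -0.18338921  0.17      ]
clear [0.76883082 0.19297198 0.16      ]
jar [0.30073965 0.35078064 0.06      ]
amber_a side [ 0.69867517 -0.3173217   0.17      ] clear [0.77186892 0.17470716 0.16      ]
```

```bash
python3 - <<'E'
from m2 import *
S=C["side"]
for n,z,q in(("probe",.195,((498,28),(540,42),(508,68),(465,50))),("holder",.1,((463,195),(610,203),(582,284),(421,276)))):
    P=np.array([plane(S,255+(u-350)/7-.43,118+v/7-.43,z)[:2] for u,v in q]); print(n,P.round(4),P.mean(0)); d=np.diff(np.vstack([P,P[:1]]),axis=0); print(np.hypot(*d.T),np.degrees(np.arctan2(d[:,1],d[:,0])))
E
```

```text
probe [[0.4368 0.3098]
 [0.4528 0.293 ]
 [0.437  0.2722]
 [0.4211 0.2924]] [0.43689961 0.29182198]
[0.02315831 0.02609366 0.02569606 0.02346059] [ -46.44953139 -127.2158474   128.27878513   47.8478435 ]
holder [[0.4175 0.34  ]
 [0.4807 0.319 ]
 [0.4598 0.2517]
 [0.3928 0.2729]] [0.43770525 0.29593987]
[0.06661982 0.07049267 0.07023014 0.07150374] [ -18.37726412 -107.28946955  162.42870842   69.80740555]
```

Request:
servo_tool --deltas '[[[24,21,0,0,0,-1.1,0],[24,21,0,0,0,-1.1,0],[24,21,0,0,0,-1.1,0],[24,21,0,0,0,-1.1,0],[24,21,0,0,0,-1.1,0],[24,21,0,0,0,-1.1,0],[24,21,0,0,0,-1.1,0],[24,21,0,0,0,-1.1,0],[24,21,0,0,0,-1.1,0],[24,21,0,0,0,-1.1,0],[24,21,0,0,0,-1.1,0],[24,21,0,0,0,-1.1,0],[24,21,0,0,0,-1.1,0],[24,21,0,0,0,-1.1,0],[24,21,0,0,0,-1.2,0],[0,0,0,0,0,0,0],[0,0,0,0,0,0,0]]]' --grip_force 20

```text
time_s: 1.9
ee_pos: [0.5386, -0.2835, 0.2143]
tool_rot: [-3.142, 0.001, 0.002]
ft_force: [-0.6, -0.4, 0.1]
finger_gap: 0.999
```

Request:
servo_tool --deltas '[[[6,8,0,0,0,0,0],[0,0,-30,0,0,0,0],[0,0,-30,0,0,0,0],[0,0,-30,0,0,0,0],[0,0,-20,0,0,0,0],[0,0,0,0,0,0,0],[0,0,0,0,0,0,0]]]'

```text
time_s: 2.6
ee_pos: [0.5444, -0.2763, 0.105]
tool_rot: [-3.141, 0.0, -0.001]
ft_force: [-0.0, 0.2, 0.3]
finger_gap: 0.997
```

```bash
cat > snap.py <<'E'
import sys; from rig import capture,telemetry; import cv2,pickle
n=sys.argv[1]; C={k:capture(k) for k in("side","top")}; pickle.dump(C,open(f"c{n}.pkl","wb"))
import numpy as np
b=[int(x) for x in sys.argv[2:]]
a=[]
for i,k in enumerate(("side","top")):
    x0,y0,x1,y1=b[4*i:4*i+4]; a.append(cv2.resize(C[k]["frame"][y0:y1,x0:x1,::-1],(390,390),interpolation=cv2.INTER_CUBIC))
cv2.imwrite(f"pics/s{n}.png",np.hstack(a)); s=telemetry.read_state(); print(s["time_s"],s["ee_pos"],s["joint_positions"].round(2))
E
python3 snap.py 1 300 200 430 330 340 150 440 250
```

```text
2.7 [ 0.54530887 -0.2766105   0.10606682] [-0.47  0.45  1.75  0.    0.93  1.1 ]
```

View pics/s1.png

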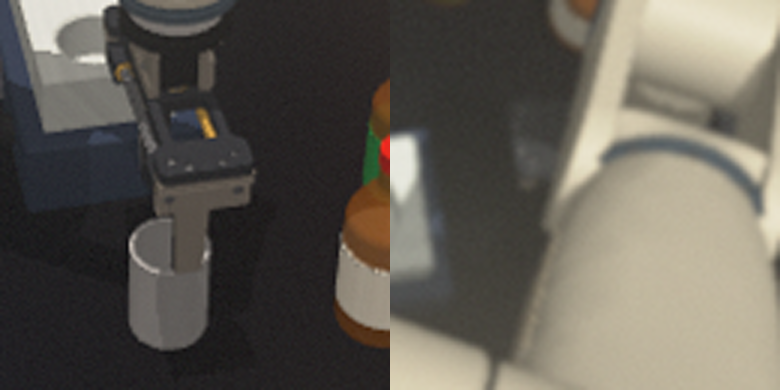

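```bash
python3 - <<'E'
from h import *; import pickle
S=pickle.load(open("c1.pkl","rb"))["side"]
for p in((.5453,-.3226,.106),(.5453,-.3406,.106),(.5453,-.276,.08)): print(proj(S,p))
E
```

```text
[361.6039383  287.20087537]
[363.6733933  293.25013065]
[356.2684125  280.87296956]
```

Request:
servo_tool --deltas '[[[0,0,-20,0,0,0,0],[0,0,-20,0,0,0,0],[0,0,-12,0,0,0,0],[0,0,0,0,0,0,0],[0,0,0,0,0,0,0.2],[0,0,0,0,0,0,0.3],[0,0,0,0,0,0,0.4],[0,0,0,0,0,0,0.5],[0,0,0,0,0,0,0.5],[0,0,0,0,0,0,0.5],[0,0,0,0,0,0,0.5]]]' --grip_force 20

```text
time_s: 3.8
ee_pos: [0.545, -0.2762, 0.0531]
tool_rot: [3.141, -0.001, 0.0]
ft_force: [-0.2, -0.5, 5.7]
finger_gap: 0.655
```

Request:
servo_tool --deltas '[[[0,0,5,0,0,0,0.5],[0,0,15,0,0,0,0.5],[0,0,30,0,0,0,0.5],[0,0,30,0,0,0,0.5],[0,0,30,0,0,0,0.5],[0,0,30,0,0,0,0.5],[0,0,15,0,0,0,0.5],[0,0,0,0,0,0,0.5],[0,0,0,0,0,0,0.5]]]'

```text
time_s: 4.7
ee_pos: [0.5441, -0.2757, 0.2069]
tool_rot: [-3.141, 0.001, 0.0]
ft_force: [0.1, -0.2, -1.5]
finger_gap: 0.649
```

```bash
python3 snap.py 2 300 150 430 280 310 150 440 280
```

```text
4.8 [ 0.54361377 -0.27545581  0.20583188] [-0.47  0.34  1.67  0.    1.13  1.1 ]
```

View pics/s2.png

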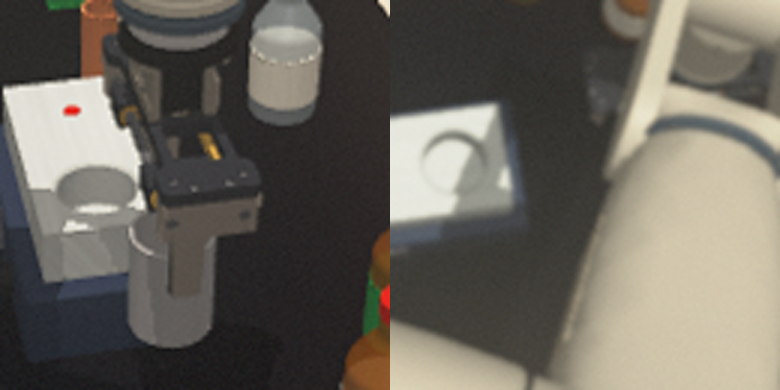

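```bash
python3 - <<'E'
from m2 import *
S=pickle.load(open("c2.pkl","rb"))["side"]
v=val(S,"gray"); 
for th in (55,68):
  ct=subcont(v,(338,235,375,268),th); 
  for z in(.150,.153):
    b=proj(S,[.544,-.2757,z]); k=ct[ct[:,1]>b[1]+1.5]; P=np.array([plane(S,u,w,z)[:2] for u,w in k]); print(th,z,b,len(k),circ(P,.03),circ(P))
E
```

```text
55 0.15 [356.26202878 257.13671856] 236 (array([ 0.5444, -0.2721]), np.float64(0.00024)) (array([ 0.5445, -0.2717,  0.0304]), np.float64(0.00024))
55 0.153 [356.28856555 256.08057401] 252 (array([ 0.5436, -0.2753]), np.float64(0.00023)) (array([ 0.5437, -0.275 ,  0.0302]), np.float64(0.00023))
68 0.15 [356.26202878 257.13671856] 232 (array([ 0.5445, -0.2713]), np.float64(0.00025)) (array([ 0.5445, -0.2713,  0.0299]), np.float64(0.00025))
68 0.153 [356.28856555 256.08057401] 248 (array([ 0.5438, -0.2744]), np.float64(0.00026)) (array([ 0.5437, -0.2747,  0.0297]), np.float64(0.00025))
```

Request:
servo_tool --deltas '[[[-1,15,0,0,0,0,0.5],[-1,25,0,0,0,0,0.5],[-2,30,0,0,0,0,0.5],[-2,30,0,0,0,0,0.5],[-2,30,0,0,0,0,0.5],[-2,30,0,0,0,0,0.5],[-2,25,0,0,0,0,0.5],[-1,20,0,0,0,0,0.5],[0,7,0,0,0,0,0.5],[0,0,0,0,0,0,0.5],[0,0,0,0,0,0,0.5],[0,0,0,0,0,0,0.5]]]'

```text
time_s: 6.0
ee_pos: [0.5316, -0.0647, 0.2074]
tool_rot: [3.141, 0.0, -0.001]
ft_force: [-1.1, 0.2, -2.5]
finger_gap: 0.657
```

```bash
python3 -c "
from rig import telemetry
import numpy as np
print(telemetry.read_state()['ee_pos'])"; python3 snap.py 3 280 130 390 240 260 160 360 260
```

```text
[ 0.53158434 -0.0646803   0.20739735]
6.1 [ 0.53160451 -0.06470439  0.20749257] [-0.12  0.22  1.83 -0.    1.09  1.45]
```

View pics/s3.png

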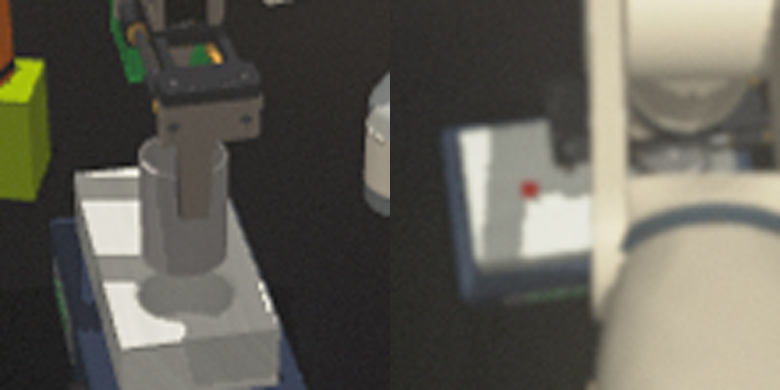

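Request:
servo_tool --deltas '[[[0,0.5,-14,0,0,0,0.5],[0,0,-14,0,0,0,0.5],[0,0,-3,0,0,0,0.5],[0,0,0,0,0,0,0.5],[0,0,0,0,0,0,0.5]]]'

```text
time_s: 6.6
ee_pos: [0.5316, -0.0635, 0.1764]
tool_rot: [-3.142, 0.0, 0.0]
ft_force: [-0.4, -0.4, -1.5]
finger_gap: 0.655
```

```bash
python3 snap.py 4 290 150 370 230 260 160 360 260
```

```text
6.7 [ 0.53195466 -0.06346907  0.17692722] [-0.12  0.26  1.86 -0.    1.02  1.45]
```

View pics/s4.png

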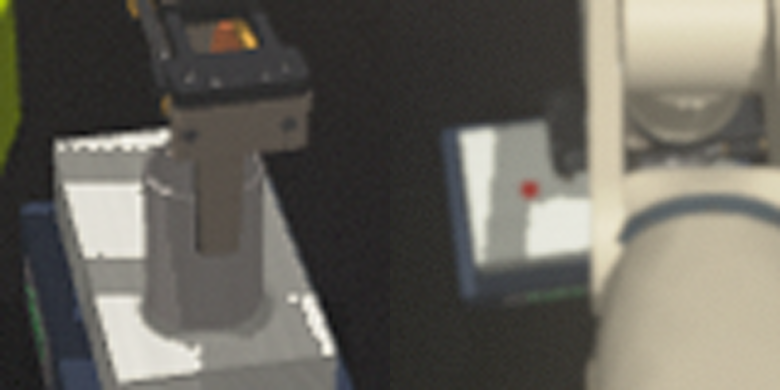

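Request:
servo_tool --deltas '[[[0,0,-5,0,0,0,0.5],[0,0,-5,0,0,0,0.5],[0,0,-5,0,0,0,0.5],[0,0,0,0,0,0,0.5]]]'

```text
time_s: 7.1
ee_pos: [0.531, -0.0634, 0.1607]
tool_rot: [-3.141, 0.001, 0.0]
ft_force: [-0.5, -0.4, -1.6]
finger_gap: 0.653
```

Request:
servo_tool --deltas '[[[0,0,-7,0,0,0,0.5],[0,0,-7,0,0,0,0.5],[0,0,-7,0,0,0,0.5],[0,0,-6,0,0,0,0.5],[0,0,0,0,0,0,0.5]]]'

```text
time_s: 7.6
ee_pos: [0.5309, -0.0634, 0.1335]
tool_rot: [-3.141, 0.002, 0.0]
ft_force: [0.0, 0.0, -1.7]
finger_gap: 0.656
```

Request:
servo_tool --deltas '[[[0,0,-2,0,0,0,0.5],[0,0,-1,0,0,0,0.5],[0,0,-1,0,0,0,0.5],[0,0,0,0,0,0,0.5],[0,0,0,0,0,0,0.5]]]'

```text
time_s: 8.1
ee_pos: [0.5317, -0.0635, 0.1307]
tool_rot: [3.142, -0.0, 0.0]
ft_force: [0.5, 1.1, -1.8]
finger_gap: 0.657
```

Request:
servo_tool --deltas '[[[0,0,-1,0,0,0,0.5],[0,0,-1,0,0,0,0.5],[0,0,-0.5,0,0,0,0.5],[0,0,0,0,0,0,0.5],[0,0,0,0,0,0,0.5]]]'

```text
time_s: 8.6
ee_pos: [0.5316, -0.0635, 0.1282]
tool_rot: [3.142, -0.0, 0.0]
ft_force: [-0.8, -1.4, 0.1]
finger_gap: 0.652
```

Request:
servo_tool --deltas '[[[0,0,-0.7,0,0,0,0.5],[0,0,0,0,0,0,0.5],[0,0,0,0,0,0,0.3],[0,0,0,0,0,0,0.2],[0,0,0,0,0,0,0.1],[0,0,0,0,0,0,0],[0,0,0,0,0,0,0],[0,0,0,0,0,0,0]]]'

```text
time_s: 9.4
ee_pos: [0.5316, -0.0634, 0.1273]
tool_rot: [-3.142, 0.0, 0.0]
ft_force: [0.6, 0.0, -0.0]
finger_gap: 1.002
```

Request:
servo_tool --deltas '[[[0,0,20,0,0,0,0],[0,0,40,0,0,0,0],[0,0,20,0,0,0,0],[4,20,10,0,0,0,0],[7,32,0,0,0,0,0],[7,32,0,0,0,0,0],[7,32,0,0,0,0,0],[7,32,0,0,0,0,0],[7,32,0,0,0,0,0],[7,32,0,0,0,0,0],[7,32,0,0,0,0,0],[7,32,0,0,0,0,0],[5,26,0,0,0,0,0],[2,16,0,0,0,0,0],[0,0,0,0,0,0,0],[0,0,0,0,0,0,0]]]'

```text
time_s: 11.0
ee_pos: [0.5983, 0.2539, 0.2171]
tool_rot: [3.141, 0.001, 0.001]
ft_force: [0.2, -1.2, 1.1]
finger_gap: 0.999
```

```bash
python3 snap.py 5 285 130 375 220 200 150 360 280
```

```text
11.1 [0.59838785 0.25327009 0.21736659] [ 0.4   0.39  1.57 -0.    1.18  1.97]
```

View pics/s5.png

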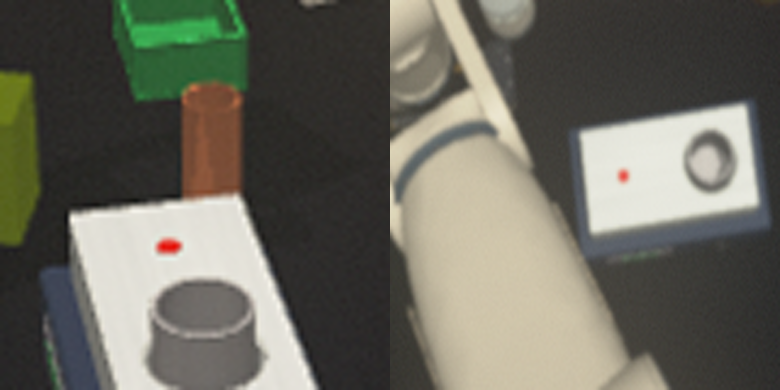

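```bash
python3 - <<'E'
from m2 import *
C=pickle.load(open("c5.pkl","rb")); S,T=C["side"],C["top"]
# side: rim far half against bright block -> dark mask
im=-val(S,"gray"); ct=subcont(im,(315,190,352,222),-165)
a=proj(S,[.5316,-.0634,.155]); print(a)
for dz in(-1,):
  k=ct[ct[:,1]<a[1]+dz]; P=np.array([plane(S,u,v,.155)[:2] for u,v in k]); print("rim side",len(k),circ(P,.03),circ(P))
a=proj(T,[.5316,-.0634,.155]); print("top pred",a, proj(T,[.5316,-.0634,.12]))
g=plane(T,200+(708-390)*160/390,150+158/3,.155); print("top rim approx",g)
for n,b in(("side",(315,180,333,194)),("top",(449//1-153,201,303,216))): pass
E
```

```text
[331.39859936 199.79745019]
rim side 183 (array([ 0.5306, -0.0682]), np.float64(0.00047)) (array([ 0.5311, -0.0657,  0.0278]), np.float64(0.00024))
top pred [331.62866209 200.60314259] [331.24937177 203.02738056]
top rim approx [ 0.52555335 -0.05883652  0.155     ]
```

Request:
servo_tool --deltas '[[[0.5,0.5,-30,0,0,0,0],[0,0,-30,0,0,0,0],[0,0,-30,0,0,0,0],[0,0,-30,0,0,0,0],[0,0,-16,0,0,0,0],[0,0,0,0,0,0,0],[0,0,0,0,0,0,0.3],[0,0,0,0,0,0,0.5],[0,0,0,0,0,0,0.6],[0,0,0,0,0,0,0.7],[0,0,0,0,0,0,0.7],[0,0,0,0,0,0,0.7],[0,0,0,0,0,0,0.7]]]' --grip_force 15

```text
time_s: 12.4
ee_pos: [0.5991, 0.2551, 0.0815]
tool_rot: [-3.142, -0.0, 0.0]
ft_force: [-0.1, 0.2, 1.3]
finger_gap: 0.458
```

Request:
servo_tool --deltas '[[[0,0,5,0,0,0,0.7],[0,0,20,0,0,0,0.7],[0,0,30,0,0,0,0.7],[0,0,30,0,0,0,0.7],[0,0,30,0,0,0,0.7],[0,0,30,0,0,0,0.7],[0,0,30,0,0,0,0.7],[-5,-20,15,0,0,0,0.7],[-7,-30,0,0,0,0,0.7],[-7,-30,0,0,0,0,0.7],[-7,-30,0,0,0,0,0.7],[-7,-30,0,0,0,0,0.7],[-7,-30,0,0,0,0,0.7],[-7,-30,0,0,0,0,0.7],[-7,-30,0,0,0,0,0.7],[-7,-30,0,0,0,0,0.7],[-5,-30,0,0,0,0,0.7],[-2,-20,0,0,0,0,0.7],[0,-8,0,0,0,0,0.7],[0,0,0,0,0,0,0.7]]]'

```text
time_s: 14.4
ee_pos: [0.5311, -0.0635, 0.2715]
tool_rot: [-3.142, -0.0, -0.001]
ft_force: [-0.6, 0.3, -1.2]
finger_gap: 0.457
```

Request:
servo_tool --deltas '[[[0,0,0,0,0,0,0.7],[0,0,0,0,0,0,0.7]]]'

```text
time_s: 14.6
ee_pos: [0.5312, -0.062, 0.2713]
tool_rot: [-3.141, 0.0, 0.001]
ft_force: [0.1, 0.0, -1.7]
finger_gap: 0.458
```

```bash
python3 snap.py 6 285 120 375 210 260 160 360 260
```

```text
14.7 [ 0.53123031 -0.06207156  0.27133972] [-0.12  0.16  1.76  0.    1.22  1.45]
```

View pics/s6.png

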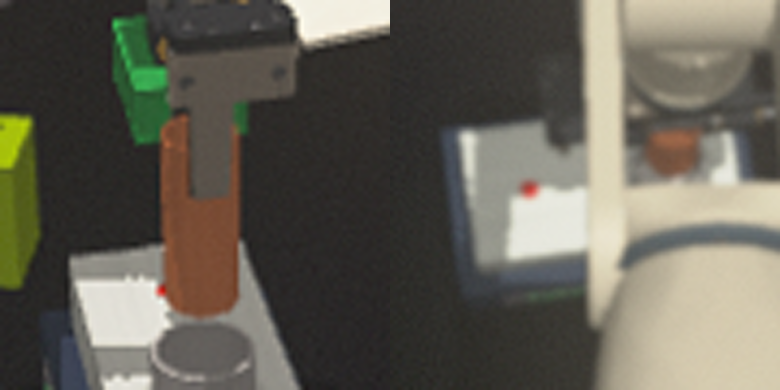

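```bash
python3 - <<'E'
from m2 import *
C=pickle.load(open("c6.pkl","rb")); S=C["side"]
ct=subcont(val(S,"rb"),(318,140,348,197),22)
for z in(.189,.191):
    b=proj(S,[.5312,-.062,z]); k=ct[ct[:,1]>b[1]+1]; P=np.array([plane(S,u,w,z)[:2] for u,w in k]); print(z,b,len(k),circ(P,.021),circ(P))
g=val(S,"gray"); im=-g; ct=subcont(im,(315,194,352,222),-140)
print(ct.min(0),ct.max(0))
# large cup wall columns at rows 202-208
for r in range(200,210,2): print(r,g[r,312:354].astype(int))
E
```

```text
0.189 [330.99561915 188.0371833 ] 150 (array([ 0.5312, -0.0632]), np.float64(0.00035)) (array([ 0.5311, -0.0636,  0.0207]), np.float64(0.00033))
0.191 [330.98761162 187.35183861] 161 (array([ 0.5307, -0.066 ]), np.float64(0.00034)) (array([ 0.5306, -0.0663,  0.0208]), np.float64(0.00034))
[314.5625 193.5625] [351.4375 221.4375]
200 [135 134 132 136 136 135 134 141 169 115  89  95  94  92  94  93  96  97
  94  96  96  95  94  94  95  94  93  92  90  88  97 116 139 143 142 142
 144 148  94  43  41  36]
202 [142 141 139 140 141 141 139 114 170 131  92  92  93  91  93  95  95  96
  96  95  95  94  94  95  94  92  93  93  90  88 107 108 136 142 142 141
 142 144 124  68  35  39]
204 [142 139 138 137 139 141 141 122  96 148 156 132 109  93  93  94  94  94
  94  94  95  95  94  94  93  94  92 106 141 163 126 101 134 143 142 141
 142 145 146 125  68  34]
206 [175 146 133 164 172 173 176 156 111  97 100 112 154 156 130 126 130 122
 122 123 105  98 101 100 103 101 105 102  93  95  94  99 132 142 142 141
 141 143 144 146 112  57]
208 [223 225 225 222 222 221 224 193 121  97 101 104 105 107 104 103 101  95
  97 102 100  94  94  93  94  93  93  94  94  96  96  95 127 135 141 142
 143 141 142 144 148  97]
```

Request:
servo_tool --deltas '[[[0.3,-1,-15,0,0,0,0.7],[0,0,-15,0,0,0,0.7],[0,0,0,0,0,0,0.7],[0,0,-6,0,0,0,0.7],[0,0,-6,0,0,0,0.7],[0,0,0,0,0,0,0.7],[0,0,0,0,0,0,0.7]]]'

```text
time_s: 15.4
ee_pos: [0.5315, -0.0639, 0.2296]
tool_rot: [3.142, -0.0, 0.0]
ft_force: [0.3, 0.8, -2.1]
finger_gap: 0.456
```

```bash
python3 snap.py 7 285 130 375 220 260 160 360 260
```

```text
15.5 [ 0.53163247 -0.06397704  0.22974979] [-0.12  0.2   1.81 -0.    1.13  1.45]
```

View pics/s7.png

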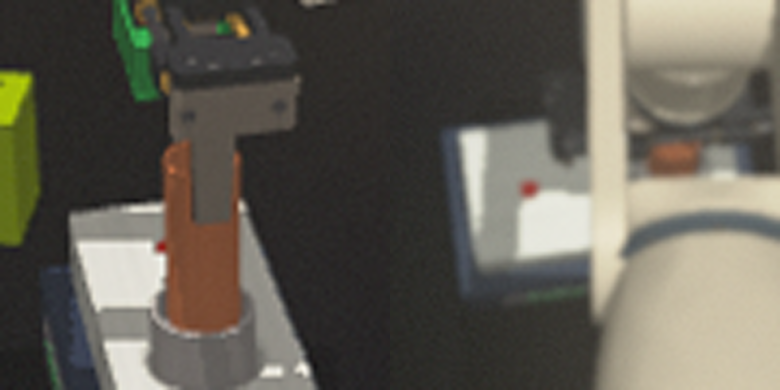

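Request:
servo_tool --deltas '[[[0,0,-10,0,0,0,0.7],[0,0,-15,0,0,0,0.7],[0,0,-15,0,0,0,0.7],[0,0,-12,0,0,0,0.7],[0,0,-8,0,0,0,0.7],[0,0,-2,0,0,0,0.7],[0,0,0,0,0,0,0.7],[0,0,0,0,0,0,0.7]]]'

```text
time_s: 16.3
ee_pos: [0.5318, -0.064, 0.1679]
tool_rot: [3.142, -0.001, 0.0]
ft_force: [0.1, -0.0, -1.2]
finger_gap: 0.457
```

Request:
servo_tool --deltas '[[[0,0,-2,0,0,0,0.7],[0,0,-1.5,0,0,0,0.7],[0,0,-1,0,0,0,0.7],[0,0,-1,0,0,0,0.7],[0,0,0,0,0,0,0.7],[0,0,0,0,0,0,0.7]]]'

```text
time_s: 16.9
ee_pos: [0.5314, -0.064, 0.1619]
tool_rot: [-3.142, -0.0, 0.0]
ft_force: [0.3, 0.3, -1.3]
finger_gap: 0.455
```

Request:
servo_tool --deltas '[[[0,0,-0.5,0,0,0,0.7],[0,0,-0.5,0,0,0,0.7],[0,0,0,0,0,0,0.7],[0,0,0,0,0,0,0.7]]]'

```text
time_s: 17.3
ee_pos: [0.5318, -0.064, 0.1614]
tool_rot: [3.141, -0.001, 0.0]
ft_force: [1.0, -0.8, 5.5]
finger_gap: 0.457
```

Contact is made (force up from -1.3 to +5.5 N). Releasing and rising.

Request:
servo_tool --deltas '[[[0,0,0,0,0,0,0.5],[0,0,0,0,0,0,0.4],[0,0,0,0,0,0,0.2],[0,0,0,0,0,0,0],[0,0,0,0,0,0,0],[0,0,0,0,0,0,0],[0,0,15,0,0,0,0],[0,0,30,0,0,0,0],[0,0,40,0,0,0,0],[0,0,30,0,0,0,0],[0,0,0,0,0,0,0]]]'

```text
time_s: 18.4
ee_pos: [0.5338, -0.0642, 0.2803]
tool_rot: [3.141, -0.007, 0.0]
ft_force: [0.8, 0.6, -1.3]
finger_gap: 1.0
```

```bash
python3 snap.py 8 285 140 375 230 200 160 360 280; python3 - <<'E'
from m2 import *
T=C["top"]; ct=subcont(val(T,"rb"),(205,234,240,268),0)
# precise orientation of orange top: bright orange mask (r high, g mid)
f=T["frame"].astype(np.float32); m=(f[...,0]-1.1*f[...,1]); ct=subcont(m,(205,234,235,265),60)
P=np.array([plane(T,u,v,.195)[:2] for u,v in ct]).astype(np.float32)*1000; print(cv2.minAreaRect(P))
E
```

```text
18.5 [ 0.5315638  -0.06397108  0.27621622] [-0.12  0.16  1.75 -0.    1.23  1.45]
((434.6515808105469, 298.06817626953125), (27.29386329650879, 21.72112274169922), 52.99182891845703)
```

View pics/s8.png

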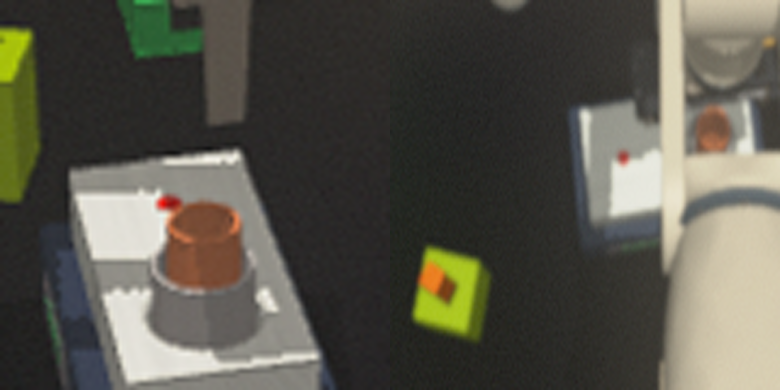

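Request:
servo_tool --deltas '[[[-4,15,0,0,0,3,0],[-6,23,0,0,0,4,0],[-8,30,0,0,0,4,0],[-8,30,0,0,0,4,0],[-8,30,0,0,0,4,0],[-8,30,0,0,0,4,0],[-8,30,0,0,0,4,0],[-8,30,0,0,0,4,0],[-8,30,0,0,0,4,0],[-8,30,0,0,0,4,0],[-8,30,0,0,0,4,0],[-8,30,0,0,0,4,0],[-4,15,0,0,0,4,0],[-1,7,0,0,0,3,0],[0,0,0,0,0,0,0],[0,0,0,0,0,0,0],[0,0,0,0,0,0,0]]]'

```text
time_s: 20.2
ee_pos: [0.436, 0.2956, 0.2753]
tool_rot: [-3.141, 0.001, 0.942]
ft_force: [-0.3, 0.2, 0.1]
finger_gap: 0.992
```

```bash
python3 snap.py 9 240 90 330 180 180 200 280 300
```

```text
20.3 [0.43633236 0.29558022 0.27567652] [ 0.59  0.14  1.77 -0.    1.23  1.22]
```

View pics/s9.png

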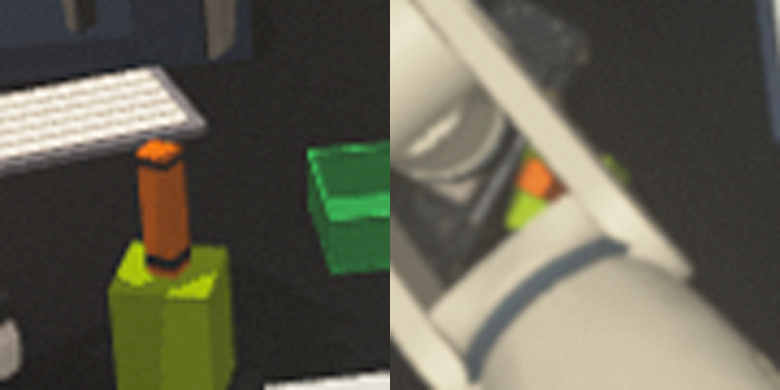

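Request:
servo_tool --deltas '[[[0,1,-20,0,0,0,0],[0,0,-30,0,0,0,0],[0,0,-20,0,0,0,0],[0,0,0,0,0,0,0],[0,0,0,0,0,0,0]]]'

```text
time_s: 20.8
ee_pos: [0.4366, 0.2968, 0.2063]
tool_rot: [-3.142, 0.0, 0.942]
ft_force: [0.9, 0.8, -0.3]
finger_gap: 0.996
```

```bash
python3 snap.py 10 240 90 330 180 180 200 280 300
```

```text
20.9 [0.43718569 0.29738572 0.20721369] [0.59 0.21 1.85 0.   1.08 1.22]
```

View pics/s10.png

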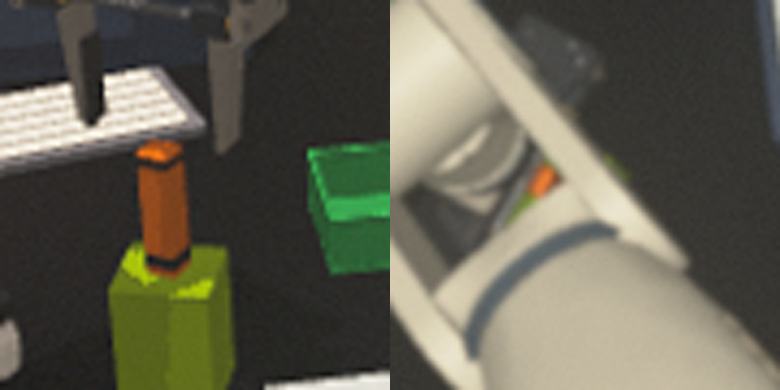

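Request:
servo_tool --deltas '[[[0,0,-20,0,0,0,0],[0,0,-25,0,0,0,0],[0,0,-20,0,0,0,0],[0,0,0,0,0,0,0.4],[0,0,0,0,0,0,0.6],[0,0,0,0,0,0,0.68],[0,0,0,0,0,0,0.75],[0,0,0,0,0,0,0.82],[0,0,0,0,0,0,0.9],[0,0,0,0,0,0,0.9],[0,0,0,0,0,0,0.9]]]' --grip_force 20

```text
time_s: 22.0
ee_pos: [0.4364, 0.2971, 0.1409]
tool_rot: [-3.142, -0.0, 0.943]
ft_force: [-1.0, -0.6, 0.2]
finger_gap: 0.328
```

Request:
servo_tool --deltas '[[[0,0,0,0,0,0,0.9],[0,0,0,0,0,0,0.9]]]'

```text
time_s: 22.2
ee_pos: [0.4364, 0.2971, 0.1409]
tool_rot: [-3.142, 0.0, 0.943]
ft_force: [-0.3, 0.3, -0.0]
finger_gap: 0.26
```

```bash
python3 snap.py 11 240 100 310 170 180 200 280 300
```

```text
22.3 [0.43638967 0.29704786 0.14088144] [ 0.59  0.29  1.91 -0.    0.94  1.22]
```

View pics/s11.png

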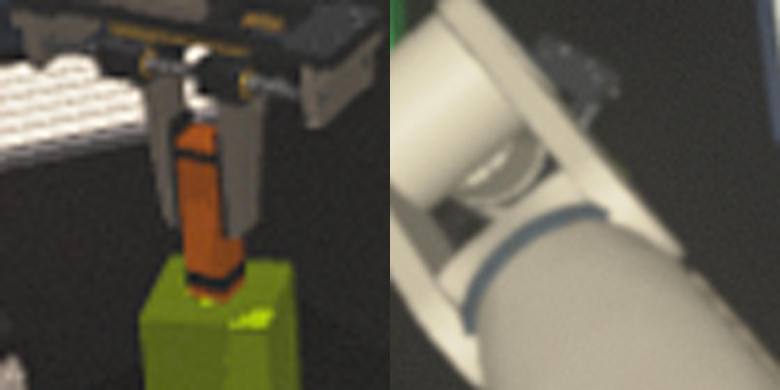

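```bash
python3 - <<'E'
from h import *; import pickle
for n in(10,11):
    S=pickle.load(open(f"c{n}.pkl","rb"))["side"]
    f=S["frame"].astype(np.float32); m=f[...,0]-1.15*f[...,1]
    for r in range(118,162,2):
        x=np.arange(255,305); w=m[r,255:305]; k=w>25
        if k.sum()>2: print(n,r,x[k].min(),x[k].max(),(x[k]*w[k]).sum()/w[k].sum())
a,b=proj(S,[.4364,.297,.1]),proj(S,[.4364,.297,.195]); print(a,b,(a-b)[0]/(a-b)[1])
E
```

```text
10 122 274 278 276.00476033468277
10 124 272 281 276.1297325966579
10 126 272 279 275.68981479972024
10 128 272 281 277.5419792746521
10 130 272 281 276.29647278456554
10 132 272 282 276.5445558258518
10 134 272 282 276.5880397192279
10 136 272 282 276.8282717901366
10 138 273 282 277.2782002972912
10 140 273 282 277.298233188654
10 142 273 282 277.3031898981195
10 144 273 283 277.5561916923166
10 146 273 283 277.6769734613282
10 148 274 280 276.9603825069832
10 152 274 281 277.3600638305522
11 122 274 277 275.4221094636264
11 124 272 278 274.92311577482405
11 126 272 278 275.13247809328885
11 130 272 278 274.9083914795664
11 132 272 278 274.96055888680075
11 134 272 278 275.0492447747555
11 136 272 278 275.1858332537942
11 138 272 278 275.23244488495845
11 140 273 279 275.77056137991013
11 142 273 279 275.85786194180685
11 144 273 283 277.551485759598
11 146 273 283 277.64072651847664
11 148 274 280 276.9878515867808
11 152 274 281 277.23699300085997
[278.26844926 151.55262509] [276.03542561 123.50049137] 0.0796026311535509
```

Request:
servo_tool --deltas '[[[0,0,10,0,0,0,0.9],[0,0,20,0,0,0,0.9],[0,0,30,0,0,0,0.9],[0,0,30,0,0,0,0.9],[0,0,30,0,0,0,0.9],[0,0,20,0,0,0,0.9],[0,0,0,0,0,0,0.9],[0,0,0,0,0,0,0.9]]]'

```text
time_s: 23.1
ee_pos: [0.4362, 0.2969, 0.2807]
tool_rot: [3.142, -0.0, 0.942]
ft_force: [0.1, 0.7, -1.8]
finger_gap: 0.257
```

```bash
python3 snap.py 12 240 60 330 150 180 200 280 300
```

```text
23.2 [0.43567218 0.29657163 0.27952077] [0.59 0.14 1.76 0.   1.24 1.22]
```

View pics/s12.png

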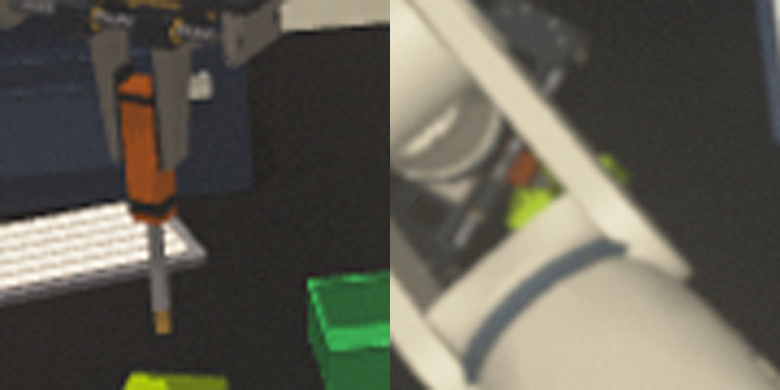

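```bash
python3 - <<'E'
from h import *; import pickle
S=pickle.load(open("c12.pkl","rb"))["side"]
for z in (.154,.172,.239): print(z,proj(S,[.4357,.2966,z]))
f=S["frame"].astype(int); 
for r in range(110,140,2): print(r,f[r,270:286].sum(1)//3)
E
```

```text
0.154 [276.80033193 135.93974909]
0.172 [276.37076838 130.56276997]
0.239 [274.71881197 109.88472319]
110 [179  88  80  73  68  64  59  59  78 111 108  67  39  39  37  40]
112 [216 228 246 207 114  88  84 144 211 168 136 143 110  56  38  40]
114 [196 210 201 175 113  87  90 118 237 242 214 158 136 124  77  39]
116 [230 230 224 207 125  90  90  81 199 215 225 241 209 151 139 114]
118 [224 238 243 249 161  87  91  84 213 199 185 166 130 133 137 133]
120 [183 160 127 115  97  94  93  92 108 116 101  80  78  75  80  75]
122 [113  96  78  77  85 103 100  94  79  70  56  51  48  40  39  37]
124 [ 59  51  47  40  58  99 108 100  72  47  39  39  42  42  39  39]
126 [ 42  41  41  40  56  99 108 104  84  51  41  37  42  41  39  41]
128 [ 40  39  43  42  45  98 107 103  89  54  37  40  39  37  40  42]
130 [ 40  39  40  42  38  96 108 105  96  56  41  39  43  45  42  41]
132 [41 41 40 42 40 56 84 91 79 51 42 42 39 39 39 41]
134 [41 42 40 39 39 53 90 94 92 58 39 42 41 42 41 38]
136 [42 42 38 43 41 42 85 93 88 58 38 41 38 41 41 40]
138 [41 41 41 40 41 40 40 38 41 41 41 41 40 40 40 39]
```

Request:
servo_tool --deltas '[[[5,-10,0,0,0,0,0.9],[10,-25,0,0,0,0,0.9],[10,-25,0,0,0,0,0.9],[10,-25,0,0,0,0,0.9],[10,-25,0,0,0,0,0.9],[10,-25,0,0,0,0,0.9],[10,-25,0,0,0,0,0.9],[10,-25,0,0,0,0,0.9],[10,-25,0,0,0,0,0.9],[5,-20,0,0,0,0,0.9],[5,-15,0,0,0,0,0.9],[0,0,0,0,0,0,0.9],[0,0,0,0,0,0,0.9]]]'

```text
time_s: 24.5
ee_pos: [0.5312, 0.052, 0.2804]
tool_rot: [-3.141, 0.0, 0.942]
ft_force: [-0.5, 0.4, -1.5]
finger_gap: 0.257
```

```bash
python3 snap.py 13 275 110 365 200 260 160 360 260
```

```text
24.6 [0.53108241 0.05266674 0.2806692 ] [0.1  0.15 1.75 0.   1.24 0.72]
```

View pics/s13.png

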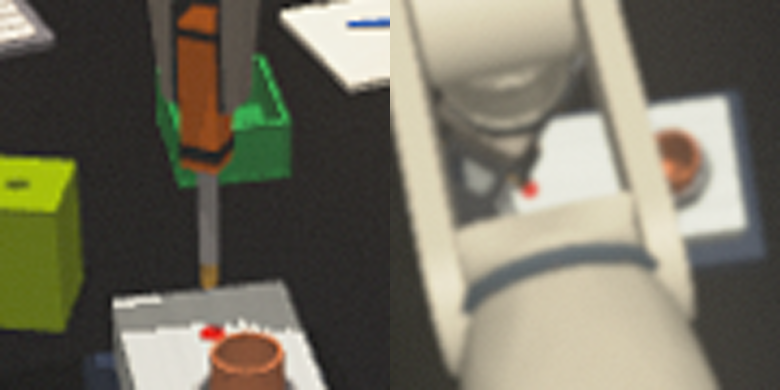

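Request:
servo_tool --deltas '[[[0,0,-15,0,0,0,0.9],[0,0,-10,0,0,0,0.9],[0,0,-3,0,0,0,0.9],[0,0,0,0,0,0,0.9],[0,0,0,0,0,0,0.9]]]'

```text
time_s: 25.1
ee_pos: [0.5316, 0.0523, 0.2532]
tool_rot: [3.141, -0.0, 0.943]
ft_force: [-0.3, 0.2, -1.3]
finger_gap: 0.255
```

```bash
python3 snap.py 14 300 150 350 200 270 180 320 230; python3 - <<'E'
from h import *; import pickle
from rig import telemetry
S=pickle.load(open("c14.pkl","rb"))["side"]; p=telemetry.read_state()["ee_pos"]
print(proj(S,[p[0],p[1],p[2]-.126]),proj(S,[p[0],p[1],.12]))
E
```

```text
25.2 [0.53170437 0.05217908 0.25339764] [0.1  0.17 1.78 0.   1.18 0.72]
[323.1869889 183.7739683] [323.23813312 186.07779661]
```

View pics/s14.png

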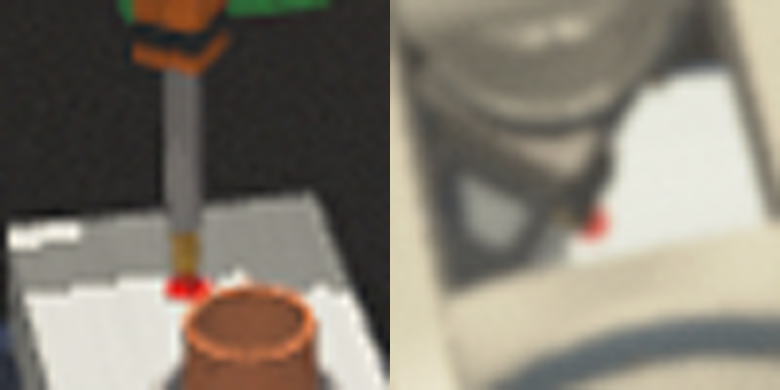

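```bash
python3 - <<'E'
from h import *; import pickle
T=pickle.load(open("c14.pkl","rb"))["top"]
for z in(.127,.145,.17,.212): print(z,proj(T,[.5317,.0522,z]))
f=T["frame"]
for r in range(200,216): print(r,[tuple(int(q) for q in f[r,c]) for c in range(288,302)])
E
```

```text
0.127 [295.34344814 207.36361098]
0.145 [295.11183027 206.17435744]
0.17 [294.78087445 204.47504817]
0.212 [294.19919711 201.4883967 ]
200 [(132, 123, 107), (146, 136, 120), (157, 146, 128), (169, 157, 140), (175, 164, 145), (171, 161, 140), (151, 142, 125), (117, 111, 99), (86, 81, 74), (84, 81, 73), (132, 131, 119), (197, 198, 182), (228, 229, 219), (233, 234, 224)]
201 [(105, 99, 88), (117, 110, 98), (132, 123, 108), (146, 137, 120), (156, 147, 129), (151, 143, 125), (127, 121, 106), (97, 92, 83), (77, 75, 68), (82, 80, 73), (135, 134, 125), (202, 203, 187), (228, 229, 219), (233, 233, 224)]
202 [(94, 90, 80), (99, 94, 82), (109, 103, 92), (121, 114, 101), (124, 116, 103), (116, 109, 96), (100, 95, 85), (79, 77, 69), (75, 72, 66), (90, 90, 82), (145, 145, 135), (208, 209, 193), (230, 230, 220), (233, 233, 224)]
203 [(89, 84, 77), (90, 86, 79), (95, 91, 80), (99, 94, 83), (93, 89, 79), (88, 84, 75), (81, 78, 72), (74, 72, 67), (80, 78, 72), (115, 114, 108), (173, 173, 160), (220, 220, 206), (232, 232, 223), (233, 234, 224)]
204 [(89, 87, 81), (90, 87, 81), (91, 87, 79), (88, 85, 77
[... 2026 characters left out ...]
134, 127), (150, 148, 135), (166, 162, 146), (184, 182, 165), (208, 206, 186), (218, 215, 195), (219, 216, 195), (216, 211, 189), (214, 208, 184), (212, 204, 180), (210, 202, 177), (207, 197, 173), (205, 195, 170)]
214 [(151, 146, 130), (164, 158, 141), (177, 169, 151), (188, 180, 160), (195, 189, 165), (203, 195, 173), (207, 199, 176), (207, 199, 175), (205, 196, 171), (206, 196, 172), (203, 194, 169), (201, 192, 165), (202, 193, 166), (203, 192, 167)]
215 [(187, 179, 156), (191, 182, 159), (201, 192, 166), (204, 194, 168), (205, 195, 170), (205, 195, 170), (203, 194, 169), (204, 194, 168), (204, 193, 168), (203, 192, 166), (203, 193, 167), (203, 193, 167), (204, 193, 168), (202, 192, 167)]
```

```bash
python3 - <<'E'
from h import *; import pickle
C=pickle.load(open("c14.pkl","rb")); T,S=C["top"],C["side"]
a=np.radians(-36); d=np.array([np.cos(a),np.sin(a)]); n=np.array([-d[1],d[0]]); c=np.array([.5317,.0522])
for s,w in((-12,10),(-12,-10),(-30,10),(-30,-10)):
    for z in(.253,.3): print(s,w,z,proj(T,[*(c+d*s/1e3+n*w/1e3),z]).round(1))
for s,w in((-12,12),(-12,-12),(12,12),(12,-12)): print("handle",proj(T,[*(c+d*s/1e3+n*w/1e3),.211]).round(1))
f=T["frame"][190:222,280:308,::-1]; cv2.imwrite("pics/tz.png",cv2.resize(f,None,fx=18,fy=18,interpolation=cv2.INTER_NEAREST))
g=S["frame"]
for r in range(176,192): print(r,[tuple(int(q) for q in g[r,c]) for c in range(318,331)])
E
```

```text
-12 10 0.253 [288.6 200.4]
-12 10 0.3 [287.7 196.7]
-12 -10 0.253 [294.6 203.5]
-12 -10 0.3 [293.9 199.9]
-30 10 0.253 [285.6 205.7]
-30 10 0.3 [284.6 202.1]
-30 -10 0.253 [291.7 208.9]
-30 -10 0.3 [290.9 205.4]
handle [288.8 203.2]
handle [295.8 206.8]
handle [292.6 196.3]
handle [299.6 200. ]
176 [(45, 44, 45), (56, 54, 53), (60, 58, 55), (80, 77, 74), (106, 102, 99), (111, 107, 104), (108, 102, 100), (93, 89, 86), (99, 97, 93), (110, 109, 102), (114, 112, 105), (112, 109, 104), (124, 122, 115)]
177 [(98, 96, 92), (111, 108, 102), (113, 110, 106), (99, 96, 93), (109, 104, 100), (111, 107, 103), (104, 100, 97), (106, 102, 99), (142, 140, 131), (150, 148, 140), (148, 146, 137), (147, 143, 136), (146, 145, 136)]
178 [(148, 147, 139), (149, 145, 137), (151, 148, 140), (128, 125, 119), (110, 108, 104), (109, 107, 103), (105, 103, 100), (108, 104, 101), (139, 137, 130), (148, 146, 138), (146, 144, 135), (145, 143, 136), (144, 141, 134)]
179 [(148, 144, 137), (144, 142, 135), (147, 145, 138), (129, 126, 116), (114, 106, 96), (111, 101, 93), (108, 98, 85), (123, 118, 109), (143, 141, 133),
[... 1974 characters left out ...]
 (132, 81, 53), (120, 75, 50), (121, 75, 53), (118, 73, 51)]
189 [(227, 225, 216), (227, 225, 217), (228, 227, 219), (229, 230, 222), (227, 233, 225), (228, 220, 198), (228, 170, 135), (181, 115, 78), (127, 80, 54), (121, 75, 52), (127, 79, 54), (131, 82, 57), (132, 80, 56)]
190 [(227, 225, 217), (226, 223, 215), (228, 226, 219), (229, 227, 220), (227, 229, 222), (231, 197, 169), (202, 130, 92), (131, 79, 53), (117, 72, 53), (124, 76, 52), (130, 82, 57), (132, 82, 57), (131, 81, 55)]
191 [(228, 225, 217), (227, 225, 216), (227, 224, 215), (229, 227, 219), (230, 231, 224), (224, 175, 146), (160, 97, 65), (116, 71, 50), (116, 73, 53), (125, 77, 53), (128, 79, 55), (131, 82, 56), (133, 83, 58)]
```

View pics/tz.png

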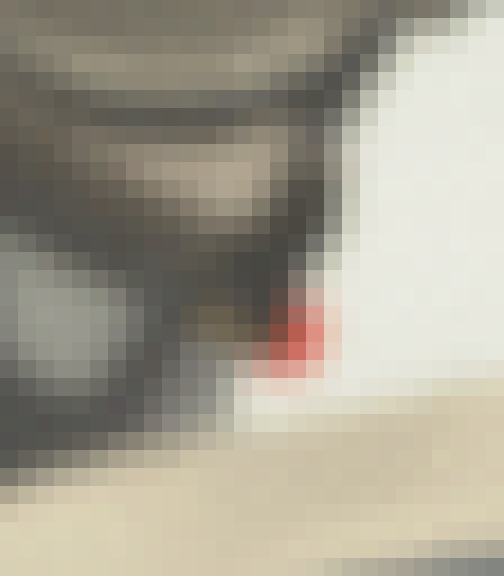

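Request:
servo_tool --deltas '[[[0,0,-2,0,0,0,0.9],[0,0,-2,0,0,0,0.9],[0,0,0,0,0,0,0.9],[0,0,0,0,0,0,0.9]]]'

```text
time_s: 25.6
ee_pos: [0.5313, 0.052, 0.2488]
tool_rot: [-3.141, 0.0, 0.943]
ft_force: [-0.3, 0.1, -0.8]
finger_gap: 0.261
```

```bash
cat > ft.py <<'E'
from rig import telemetry,capture
import numpy as np
F=[]
for i in range(4): F.append(telemetry.read_state()["ft_force"]); capture("side")
s=telemetry.read_state(); print(np.mean(F,0).round(2),np.round(F,1)[:,2],s["ee_pos"].round(4),s["time_s"])
E
python3 ft.py
```

```text
[-0.09 -0.08 -1.07] [-0.8 -0.6 -1.3 -1.5] [0.5314 0.0521 0.249 ] 25.8
```

Request:
servo_tool --deltas '[[[0,0,-1,0,0,0,0.9],[0,0,-1,0,0,0,0.9],[0,0,0,0,0,0,0.9],[0,0,0,0,0,0,0.9]]]'

```text
time_s: 26.2
ee_pos: [0.5314, 0.0521, 0.2468]
tool_rot: [-3.141, 0.0, 0.943]
ft_force: [0.0, 0.0, -1.4]
finger_gap: 0.258
```

```bash
python3 ft.py; python3 snap.py 15 300 150 350 200 270 180 320 230; python3 - <<'E'
import pickle
S=pickle.load(open("c15.pkl","rb"))["side"]["frame"]
for r in range(178,190): print(r,[tuple(int(q) for q in S[r,c]) for c in range(320,328)])
E
```

```text
[-0.15 -0.01 -1.  ] [-1.4 -0.9 -0.4 -1.3] [0.5314 0.0521 0.2469] 26.4
26.5 [0.53142237 0.05206068 0.24691049] [0.09 0.18 1.79 0.   1.17 0.72]
178 [(149, 148, 139), (123, 118, 113), (112, 107, 103), (111, 106, 103), (105, 100, 97), (103, 98, 95), (141, 141, 132), (148, 146, 138)]
179 [(148, 147, 137), (121, 118, 113), (109, 105, 101), (111, 109, 104), (105, 99, 98), (103, 99, 95), (141, 138, 132), (147, 144, 137)]
180 [(146, 145, 137), (124, 121, 115), (109, 105, 102), (111, 107, 103), (106, 100, 100), (107, 104, 100), (142, 140, 132), (147, 145, 137)]
181 [(143, 142, 135), (130, 125, 115), (116, 107, 96), (117, 106, 94), (111, 100, 88), (122, 116, 107), (145, 141, 134), (150, 147, 140)]
182 [(144, 144, 137), (134, 125, 107), (122, 101, 67), (135, 104, 55), (129, 101, 56), (135, 125, 105), (147, 143, 135), (149, 146, 138)]
183 [(144, 142, 135), (138, 132, 118), (131, 105, 70), (140, 106, 48), (136, 101, 47), (135, 120, 97), (146, 144, 133), (149, 146, 139)]
184 [(143, 143, 135), (136, 132, 119), (138, 111, 71), (142, 108, 51), (135, 102, 49), (127, 110, 82), (143, 141, 132), (148, 147, 139)]
185 [(182, 183, 173), (160, 136, 123), (140, 110, 68), (137, 108, 51), (131, 104, 49), (128, 99, 72), (141, 124, 118), (144, 143, 137)]
186 [(234, 230, 221), (218, 129, 121), (179, 84, 44), (161, 100, 50), (148, 96, 46), (176, 56, 33), (182, 72, 64), (186, 153, 138)]
187 [(231, 218, 205), (224, 114, 107), (219, 48, 37), (207, 58, 37), (197, 58, 36), (232, 59, 41), (231, 88, 58), (222, 159, 128)]
188 [(229, 231, 223), (202, 182, 170), (215, 152, 142), (220, 136, 125), (222, 110, 89), (224, 97, 68), (196, 107, 71), (134, 83, 56)]
189 [(228, 227, 219), (229, 231, 222), (227, 233, 226), (228, 220, 198), (229, 172, 135), (180, 116, 79), (128, 79, 55), (122, 75, 52)]
```

View pics/s15.png

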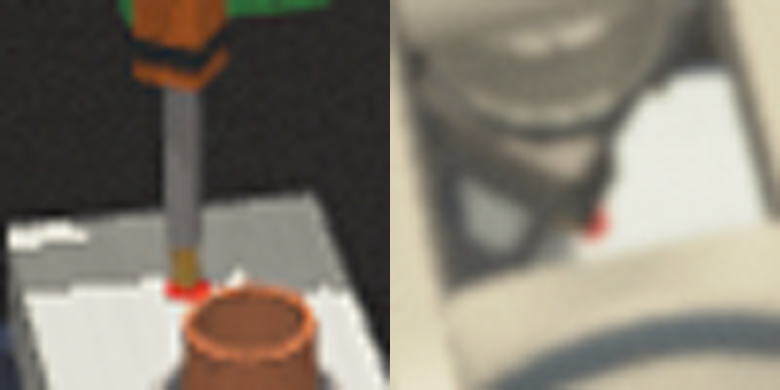

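```bash
python3 - <<'E'
import pickle,numpy as np
for n in (0,15):
    T=pickle.load(open(f"c{n}.pkl","rb"))["top"]["frame"].astype(int)
    print(n,"cols 288-301 : r-g"); print((T[...,0]-T[...,1])[203:214,288:302]); print("g-b");print((T[...,1]-T[...,2])[203:214,288:302]); print("r"); print(T[203:214,288:302,0])
E
```

```text
0 cols 288-301 : r-g
[[ -1  -1   0  -1   0  -1  -1  -2  -1   0  -1  -1  -1   0]
 [ -1  -1  -1  -1  -1  -1  -1  -1  -1  -1   0  -1  -1  -1]
 [ -1  -1  -1   0   0   2   5   7   7   3   1  -1  -1   0]
 [ -1   0   0  -1   2  11  35  49  47  26   8   1  -1   0]
 [ -1   0  -1  -1   5  34  84 114 108  69  18   3   0  -1]
 [ -1   0  -1   0   7  47 109 149 143  92  27   3   0  -1]
 [ -1  -1   0   0   4  38  95 134 126  76  21   2  -1  -1]
 [  0  -1  -1  -1   1  14  52  78  67  36   8   0  -1  -1]
 [ -1  -1  -1  -1  -1   3  12  20  17   7   1  -1  -1   0]
 [  0  -1  -1  -1  -1   0   1   3   2   1   0   0  -1   0]
 [ -1   0  -1  -1  -1  -1  -1   0   0  -1   0  -1  -1  -1]]
g-b
[[10 10  9 10 10 10  9  9  9 10  9 10  9 10]
 [ 9  9 10  9  9 10 10 10  9 10  9 10 10 10]
 [ 9 10  9  9  9 10 10 11  9 10 10 10 10  9]
 [10 10  8 10 10 15 14 15 14 16 11  9  9 10]
 [10  9  9 10 10 15 12  9 11 12 17  9  8 10]
 [ 9 10 10  9 13 13 10 11  8 11 16 10  8 10]
 [10  9  9  9 13 14 12 10  9 12 17 10 10  9]
 [ 9 10  9 10 10 16 14 11 13 14 12 10  9 10]
 [10 10 10 10 10  9 15 15 14 12 10 10 10  9]
 [ 8 10  9  9  9  9 
[... 1692 characters left out ...]
4]
 [ 9 11 13 15 17 19 21 21 24 25 25 24 25 27]]
r
[[ 92  92 100 105 108  99  89  77  73  99 154 208 229 233]
 [ 87  88  92  93  88  80  74  72  81 126 186 223 233 234]
 [ 84  85  90  87  82  81  73  77  99 156 210 229 232 233]
 [ 87  86  85  84  83  83  77  80 127 186 222 231 232 232]
 [ 94  85  86  91  93  87  80  92 146 204 228 232 232 232]
 [ 95  88  91 102 106 102  94 111 163 214 228 231 231 231]
 [ 87  90 101 111 121 129 135 151 189 219 228 231 230 232]
 [ 87  95 110 122 138 166 182 199 217 227 230 231 230 230]
 [ 92 108 121 131 147 178 206 222 226 228 229 227 224 223]
 [101 121 129 140 156 180 209 222 223 221 219 217 214 213]
 [124 140 149 160 172 186 204 212 214 211 207 205 203 202]]
```

Request:
servo_tool --deltas '[[[0,-2,0,0,0,0,0.9],[0,0,0,0,0,0,0.9],[0,0,-1,0,0,0,0.9],[0,0,-1,0,0,0,0.9],[0,0,-1,0,0,0,0.9],[0,0,-1,0,0,0,0.9],[0,0,0,0,0,0,0.9],[0,0,0,0,0,0,0.9]]]'

```text
time_s: 27.3
ee_pos: [0.5315, 0.05, 0.243]
tool_rot: [3.141, -0.0, 0.943]
ft_force: [-0.3, 0.3, 0.8]
finger_gap: 0.256
```

```bash
python3 ft.py
```

```text
[ 0.1  -0.04  0.92] [0.8 0.5 1.1 1.3] [0.5315 0.0501 0.243 ] 27.5
```

Request:
servo_tool --deltas '[[[0,0,-0.8,0,0,0,0.9],[0,0,-0.8,0,0,0,0.9],[0,0,0,0,0,0,0.9],[0,0,0,0,0,0,0.9],[0,0,0,0,0,0,0.9]]]'

```text
time_s: 28.0
ee_pos: [0.5315, 0.05, 0.2413]
tool_rot: [3.141, -0.0, 0.943]
ft_force: [0.5, -1.0, 1.1]
finger_gap: 0.258
```

```bash
python3 ft.py; python3 snap.py 16 300 130 370 200 270 180 320 230; python3 - <<'E'
import pickle
C=pickle.load(open("c16.pkl","rb"));S=C["side"]["frame"];T=C["top"]["frame"].astype(int)
for r in range(180,190): print(r,[tuple(int(q) for q in S[r,c]) for c in range(320,328)])
print((T[...,0]-T[...,1])[203:214,288:302])
E
```

```text
[ 0.31 -0.7   1.2 ] [1.1 1.4 1.3 1. ] [0.5315 0.05   0.2413] 28.2
28.3 [0.53147872 0.0500453  0.24134687] [ 0.09  0.18  1.8  -0.    1.16  0.72]
180 [(146, 144, 135), (122, 119, 114), (110, 105, 102), (110, 105, 102), (107, 102, 98), (108, 103, 99), (140, 137, 129), (148, 145, 137)]
181 [(146, 145, 137), (127, 125, 118), (110, 106, 102), (111, 105, 102), (106, 101, 99), (102, 99, 95), (140, 138, 130), (149, 147, 139)]
182 [(146, 144, 135), (129, 126, 121), (111, 108, 104), (111, 107, 103), (109, 105, 103), (100, 97, 93), (139, 136, 131), (149, 146, 138)]
183 [(148, 146, 137), (130, 127, 118), (115, 106, 95), (114, 105, 95), (109, 102, 91), (112, 105, 94), (139, 138, 130), (148, 146, 139)]
184 [(146, 146, 137), (135, 132, 119), (124, 105, 75), (124, 101, 66), (119, 99, 65), (128, 112, 83), (147, 143, 132), (149, 147, 139)]
185 [(141, 143, 137), (149, 121, 111), (135, 104, 66), (127, 97, 48), (125, 98, 50), (128, 100, 73), (143, 125, 117), (145, 144, 138)]
186 [(182, 168, 158), (205, 94, 87), (160, 98, 48), (132, 104, 50), (124, 100, 48), (130, 67, 40), (173, 75, 66), (187, 153, 137)]
1
[... 196 characters left out ...]
 128), (206, 112, 92), (225, 98, 68), (194, 104, 66), (136, 84, 57)]
189 [(229, 228, 219), (230, 231, 223), (227, 232, 225), (229, 219, 197), (230, 171, 135), (181, 113, 76), (127, 79, 53), (123, 76, 53)]
[[ 4  4  7  7  8  6  5  5  3  1  0  0 -1  0]
 [ 1  2  3  4  5  5  3  2  3  0  0  0 -1 -1]
 [ 1  2  2  4  2  2  2  2  2  4 -1 -1  0 -1]
 [ 2 -1  2  3  1  2  2  2  6  6  2  0  0 -1]
 [ 1  2  2  2  4  5  3  4 18 20  9  0  0 -1]
 [ 0  1  2  4  6  8  8 14 37 38 17  2  0 -1]
 [ 0  0  2  6  6 11 19 29 48 43 15  2 -1 -1]
 [-1  1  2  1  3 11 23 29 36 26  7  1  0  0]
 [ 1  1  2  2  3  7 12 14 12  6  3  1  1  2]
 [ 1  1  2  3  4  3  5  4  5  4  3  4  7  9]
 [ 3  4  6  7  6  7  7  8  8 10  9  9  9 11]]
```

View pics/s16.png

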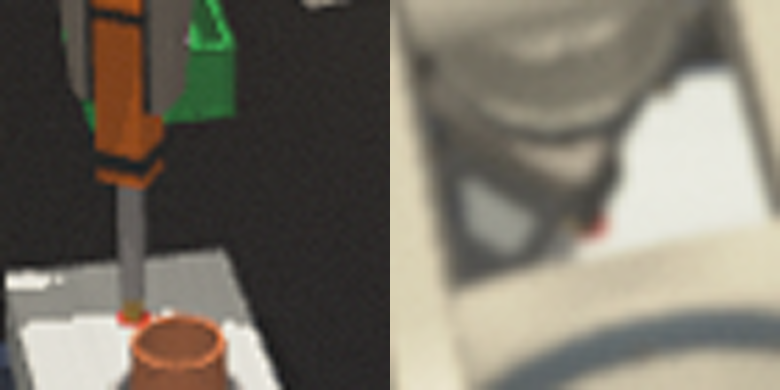

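Request:
servo_tool --deltas '[[[0,0,-0.3,0,0,0,0.9],[0,0,0,0,0,0,0.9],[0,0,0,0,0,0,0.9],[0,0,0,0,0,0,0.9],[0,0,0,0,0,0,0.9],[0,0,0,0,0,0,0.9]]]'

```text
time_s: 28.9
ee_pos: [0.5315, 0.05, 0.241]
tool_rot: [3.141, -0.0, 0.942]
ft_force: [0.9, -0.6, 1.5]
finger_gap: 0.26
```

```bash
python3 ft.py; python3 - <<'E'
from h import *; import pickle
S=pickle.load(open("c16.pkl","rb"))["side"]
# shaft lean: mid columns of dark shaft vs a vertical at the dot
g=S["frame"].astype(float).mean(2)
for r in(165,168,171): print(r,g[r,317:330].astype(int))
for z in(.125,.16,.195): print(proj(S,[.5315,.0505,z]))
E
python3 snap.py 17 200 80 480 360 200 100 440 300
```

```text
[ 1.   -1.1   1.81] [1.5 2.3 1.7 1.7] [0.5315 0.0501 0.241 ] 29.1
165 [36 39 39 34 85 95 94 96 73 45 40 42 42]
168 [39 42 38 37 84 94 93 94 76 46 36 40 40]
171 [41 38 39 33 81 93 95 95 84 52 40 40 41]
[323.24156126 184.87129683]
[322.99600102 173.78938755]
[322.74294055 162.36899949]
29.2 [0.53143854 0.05003777 0.24098813] [ 0.09  0.19  1.8  -0.    1.16  0.72]
```

View pics/s17.png

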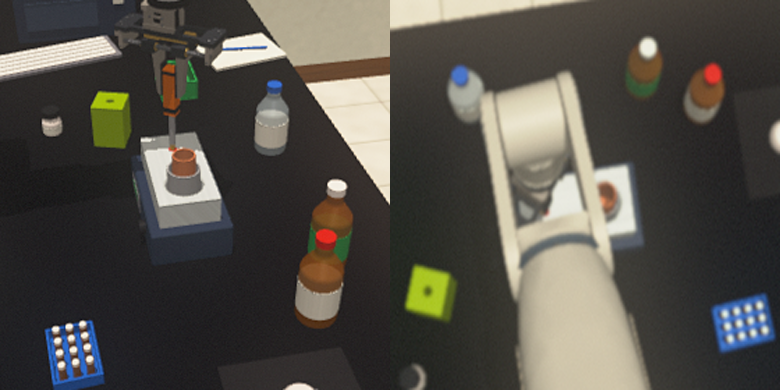

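The picture shows the probe upright on the dot and both cups nested in the block. The bystanders in view look unmoved. The contact force is about 3 N. Handing in.

```bash
python3 -c "
from rig import order
print(order.sign_off())"
```

```text
the job is handed in; nothing more can be done
None
```

I set the large cup in the well and released it, then set the small cup inside it and released that. The probe is out of its holder and pressed upright on the red dot, still gripped, and I handed the job in at about 29 s.

**Last checks**
- **Force:** net upward force was about 1.8 N. Adding the probe's weight of about 1.2 N gives about 3 N on the block.
- **Tip:** before the last 0.3 mm of lowering, the side view showed it about 4.5 mm in, but the force then, about 2.3 N, suggested nearer 4 mm.
- **Uprightness and grip:** the tool read vertical, the shaft looked vertical in the side view, and the finger opening matched the 24 mm handle.
- **Cups and bystanders:** both cups looked nested and upright, and the bystanders in view looked unmoved. I judged these by eye and did not re-measure them at the end.

**Disagreement between views:** before contact, the top view, partly hidden by a finger and the handle, put the foot about 3 mm off the dot in +y. The side view said about 1 mm. I moved 2 mm in -y. By both views the remaining error looks like 2 mm or less, against the 8 mm allowed.

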